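# Pack three full bead jars in the travel rack

## Task

Draw the travel rack's follower fully back, find out by lifting which of the look-alike bead jars are full and which are empty, stand exactly three full ones upright in the rack, and push the follower up until it stops snugly against the row, with the row tight against the end stop. Put every empty jar in the grey tray and leave any spare full jar standing upright on the bench; do not disturb the other things.

Things in the scene. Friction and masses are not known exactly. Their poses are not given: they have to be found in the camera images.
- rack: Plywood travel rack fixed to the bench: a straight open-topped channel, 70 mm wide inside, floor 6 mm thick, side walls 6 mm thick and 34 mm high above the bench. Origin on the underside, mid-width, at the inner face of the closed end stop (60 mm high); its y axis runs along the channel away from the end stop towards the follower, x is across it, z up. The channel is 334 mm long overall.
- rack_floor: The floor board of the rack's channel, 6 mm thick; same origin and axes as the rack.
- seat0 (a point): Centre of the place, on the rack's floor (6 mm up), of the jar against the end stop: 30 mm from the stop. Moves with the rack.
- seat1 (a point): Place of the second jar once the row is packed tight: 90 mm from the stop.
- seat2 (a point): Place of the third jar once the row is packed tight: 150 mm from the stop.
- follower (a joint): The rack's sliding aluminium follower, m. 0 = fully back on its stop, its face (62 mm wide, top 67 mm above the bench) 232 mm from the end stop; grows towards the end stop, to 0.13; three jars packed tight stop it at about 0.052. Starts pushed in, 0.075 to 0.12. Stays where left. Friction 2 N; pushing the row of jars along adds 3 to 10 N.
- follower_grip (a point): Point to pinch on the follower's upright wooden grip, 80 mm above the bench, 60 mm behind the follower's face. The grip is 16 mm thick along the channel, 30 mm wide across it, and stands from 27 to 100 mm above the bench, clear of the side walls (34 mm high); the face plate (67 mm high) is 42 mm in front of it.
- tray: Shallow grey open tray for the empties, fixed to the bench: 110 x 270 mm outside (x, y), walls 5 mm thick and 38 mm high above the bench, floor 5 mm. Origin at the centre of its underside, y along its length.
- jar_1: Opaque white closed jar, black lid: upright cylinder 60 mm across, 76 mm high (lid as wide as body), weighted base. Origin at the centre of its underside, z along its axis. All look alike: full of beads it weighs 0.27 to 0.37 kg (2.7 to 3.6 N), empty 0.04 to 0.06 kg (0.4 to 0.6 N). Starts upright on the bench, at least 25 mm clear of other things. May be absent (None).
- jar_2: Opaque white closed jar, black lid: upright cylinder 60 mm across, 76 mm high (lid as wide as body), weighted base. Origin at the centre of its underside, z along its axis. All look alike: full of beads it weighs 0.27 to 0.37 kg (2.7 to 3.6 N), empty 0.04 to 0.06 kg (0.4 to 0.6 N). Starts upright on the bench, at least 25 mm clear of other things. May be absent (None).
- jar_3: Opaque white closed jar, black lid: upright cylinder 60 mm across, 76 mm high (lid as wide as body), weighted base. Origin at the centre of its underside, z along its axis. All look alike: full of beads it weighs 0.27 to 0.37 kg (2.7 to 3.6 N), empty 0.04 to 0.06 kg (0.4 to 0.6 N). Starts upright on the bench, at least 25 mm clear of other things. May be absent (None).
- jar_4: Opaque white closed jar, black lid: upright cylinder 60 mm across, 76 mm high (lid as wide as body), weighted base. Origin at the centre of its underside, z along its axis. All look alike: full of beads it weighs 0.27 to 0.37 kg (2.7 to 3.6 N), empty 0.04 to 0.06 kg (0.4 to 0.6 N). Starts upright on the bench, at least 25 mm clear of other things. May be absent (None).
- jar_5: Opaque white closed jar, black lid: upright cylinder 60 mm across, 76 mm high (lid as wide as body), weighted base. Origin at the centre of its underside, z along its axis. All look alike: full of beads it weighs 0.27 to 0.37 kg (2.7 to 3.6 N), empty 0.04 to 0.06 kg (0.4 to 0.6 N). Starts upright on the bench, at least 25 mm clear of other things. May be absent (None).
- jar_6: Opaque white closed jar, black lid: upright cylinder 60 mm across, 76 mm high (lid as wide as body), weighted base. Origin at the centre of its underside, z along its axis. All look alike: full of beads it weighs 0.27 to 0.37 kg (2.7 to 3.6 N), empty 0.04 to 0.06 kg (0.4 to 0.6 N). Starts upright on the bench, at least 25 mm clear of other things. May be absent (None).
- jar_7: Opaque white closed jar, black lid: upright cylinder 60 mm across, 76 mm high (lid as wide as body), weighted base. Origin at the centre of its underside, z along its axis. All look alike: full of beads it weighs 0.27 to 0.37 kg (2.7 to 3.6 N), empty 0.04 to 0.06 kg (0.4 to 0.6 N). Starts upright on the bench, at least 25 mm clear of other things. May be absent (None).
- tape: Roll of tape lying flat among the jars, 68 mm across, 24 mm high, origin at the centre of its underside. Bystander: leave it where it is.
- dish: Small glass bowl, 90 mm across, 32 mm high. Bystander: leave it where it is.
- paint_a: Craft paint bottle, 40 mm across, 90 mm high. Bystander: leave it where it is.
- paint_b: Craft paint bottle, 40 mm across, 90 mm high. Bystander: leave it where it is.
- mug: White mug, 80 mm across, 90 mm high. Bystander: leave it where it is.
- brush: Brush lying flat. Bystander: leave it where it is.
Not all that is in view belongs to the job. What is shaped like the jar_4 but green or turquoise is not meant. Leave any turquoise look-alike of the jar_6 alone.

How it is judged:
On the way, in this order (a step that is already met when the one before it is completed fails the run):
1. the follower is drawn fully back (within 6 mm) (value of joint follower below 0.006 m), for 0.1 s.
2. three full jars stand in the rack, packed tight between the end stop and the follower (((horizontal distance between jar_1 and seat0 below 0.01 m and contact force between jar_1 and rack_floor above 1.5 N) or (horizontal distance between jar_2 and seat0 below 0.01 m and contact force between jar_2 and rack_floor above 1.5 N) or (horizontal distance between jar_3 and seat0 below 0.01 m and contact force between jar_3 and rack_floor above 1.5 N) or (horizontal distance between jar_4 and seat0 below 0.01 m and contact force between jar_4 and rack_floor above 1.5 N) or (horizontal distance between jar_5 and seat0 below 0.01 m and contact force between jar_5 and rack_floor above 1.5 N) or (horizontal distance between jar_6 and seat0 below 0.01 m and contact force between jar_6 and rack_floor above 1.5 N) or (horizontal distance between jar_7 and seat0 below 0.01 m and contact force between jar_7 and rack_floor above 1.5 N)) and ((horizontal distance between jar_1 and seat1 below 0.01 m and contact force between jar_1 and rack_floor above 1.5 N) or (horizontal distance between jar_2 and seat1 below 0.01 m and contact force between jar_2 and rack_floor above 1.5 N) or (horizontal distance between jar_3 and seat1 below 0.01 m and contact force between jar_3 and rack_floor above 1.5 N) or (horizontal distance between jar_4 and seat1 below 0.01 m and contact force between jar_4 and rack_floor above 1.5 N) or (horizontal distance between jar_5 and seat1 below 0.01 m and contact force between jar_5 and rack_floor above 1.5 N) or (horizontal distance between jar_6 and seat1 below 0.01 m and contact force between jar_6 and rack_floor above 1.5 N) or (horizontal distance between jar_7 and seat1 below 0.01 m and contact force between jar_7 and rack_floor above 1.5 N)) and ((horizontal distance between jar_1 and seat2 below 0.01 m and contact force between jar_1 and rack_floor above 1.5 N) or (horizontal distance between jar_2 and seat2 below 0.01 m and contact force between jar_2 and rack_floor above 1.5 N) or (horizontal distance between jar_3 and seat2 below 0.01 m and contact force between jar_3 and rack_floor above 1.5 N) or (horizontal distance between jar_4 and seat2 below 0.01 m and contact force between jar_4 and rack_floor above 1.5 N) or (horizontal distance between jar_5 and seat2 below 0.01 m and contact force between jar_5 and rack_floor above 1.5 N) or (horizontal distance between jar_6 and seat2 below 0.01 m and contact force between jar_6 and rack_floor above 1.5 N) or (horizontal distance between jar_7 and seat2 below 0.01 m and contact force between jar_7 and rack_floor above 1.5 N)) and value of joint follower between 0.047 and 0.058 m), for 0.2 s.
At the end, for the whole second after the job is handed in: Three full jars stand upright in the rack, each within 10 mm of its seat, the follower at 0.047 to 0.058; every empty jar is in the tray; any spare full jar stands upright on the bench; all at rest. A full jar presses on what it stands on with over 1.5 N, an empty one with less (all of step 2 and ((angle between jar_1's own z axis and vertical below 0.12 rad and height (world z) of jar_1 below 0.012 m and (horizontal distance between jar_1 and seat0 below 0.01 m or horizontal distance between jar_1 and seat1 below 0.01 m or horizontal distance between jar_1 and seat2 below 0.01 m)) or (x of jar_1 in the frame of tray between -0.055 and 0.055 m and y of jar_1 in the frame of tray between -0.135 and 0.135 m and height (world z) of jar_1 below 0.06 m and contact force between jar_1 and tray below 1.5 N) or (angle between jar_1's own z axis and vertical below 0.12 rad and height (world z) of jar_1 below 0.004 m and contact force between jar_1 and anything else above 1.5 N)) and ((angle between jar_2's own z axis and vertical below 0.12 rad and height (world z) of jar_2 below 0.012 m and (horizontal distance between jar_2 and seat0 below 0.01 m or horizontal distance between jar_2 and seat1 below 0.01 m or horizontal distance between jar_2 and seat2 below 0.01 m)) or (x of jar_2 in the frame of tray between -0.055 and 0.055 m and y of jar_2 in the frame of tray between -0.135 and 0.135 m and height (world z) of jar_2 below 0.06 m and contact force between jar_2 and tray below 1.5 N) or (angle between jar_2's own z axis and vertical below 0.12 rad and height (world z) of jar_2 below 0.004 m and contact force between jar_2 and anything else above 1.5 N)) and ((angle between jar_3's own z axis and vertical below 0.12 rad and height (world z) of jar_3 below 0.012 m and (horizontal distance between jar_3 and seat0 below 0.01 m or horizontal distance between jar_3 and seat1 below 0.01 m or horizontal distance between jar_3 and seat2 below 0.01 m)) or (x of jar_3 in the frame of tray between -0.055 and 0.055 m and y of jar_3 in the frame of tray between -0.135 and 0.135 m and height (world z) of jar_3 below 0.06 m and contact force between jar_3 and tray below 1.5 N) or (angle between jar_3's own z axis and vertical below 0.12 rad and height (world z) of jar_3 below 0.004 m and contact force between jar_3 and anything else above 1.5 N)) and ((angle between jar_4's own z axis and vertical below 0.12 rad and height (world z) of jar_4 below 0.012 m and (horizontal distance between jar_4 and seat0 below 0.01 m or horizontal distance between jar_4 and seat1 below 0.01 m or horizontal distance between jar_4 and seat2 below 0.01 m)) or (x of jar_4 in the frame of tray between -0.055 and 0.055 m and y of jar_4 in the frame of tray between -0.135 and 0.135 m and height (world z) of jar_4 below 0.06 m and contact force between jar_4 and tray below 1.5 N) or (angle between jar_4's own z axis and vertical below 0.12 rad and height (world z) of jar_4 below 0.004 m and contact force between jar_4 and anything else above 1.5 N)) and ((angle between jar_5's own z axis and vertical below 0.12 rad and height (world z) of jar_5 below 0.012 m and (horizontal distance between jar_5 and seat0 below 0.01 m or horizontal distance between jar_5 and seat1 below 0.01 m or horizontal distance between jar_5 and seat2 below 0.01 m)) or (x of jar_5 in the frame of tray between -0.055 and 0.055 m and y of jar_5 in the frame of tray between -0.135 and 0.135 m and height (world z) of jar_5 below 0.06 m and contact force between jar_5 and tray below 1.5 N) or (angle between jar_5's own z axis and vertical below 0.12 rad and height (world z) of jar_5 below 0.004 m and contact force between jar_5 and anything else above 1.5 N)) and ((angle between jar_6's own z axis and vertical below 0.12 rad and height (world z) of jar_6 below 0.012 m and (horizontal distance between jar_6 and seat0 below 0.01 m or horizontal distance between jar_6 and seat1 below 0.01 m or horizontal distance between jar_6 and seat2 below 0.01 m)) or (x of jar_6 in the frame of tray between -0.055 and 0.055 m and y of jar_6 in the frame of tray between -0.135 and 0.135 m and height (world z) of jar_6 below 0.06 m and contact force between jar_6 and tray below 1.5 N) or (angle between jar_6's own z axis and vertical below 0.12 rad and height (world z) of jar_6 below 0.004 m and contact force between jar_6 and anything else above 1.5 N)) and ((angle between jar_7's own z axis and vertical below 0.12 rad and height (world z) of jar_7 below 0.012 m and (horizontal distance between jar_7 and seat0 below 0.01 m or horizontal distance between jar_7 and seat1 below 0.01 m or horizontal distance between jar_7 and seat2 below 0.01 m)) or (x of jar_7 in the frame of tray between -0.055 and 0.055 m and y of jar_7 in the frame of tray between -0.135 and 0.135 m and height (world z) of jar_7 below 0.06 m and contact force between jar_7 and tray below 1.5 N) or (angle between jar_7's own z axis and vertical below 0.12 rad and height (world z) of jar_7 below 0.004 m and contact force between jar_7 and anything else above 1.5 N)) and linear speed of each of jar_1, jar_2, jar_3, jar_4, jar_5, jar_6, jar_7 below 0.02 m/s); the robot touches nothing.
It fails at once if another thing on the bench is moved more than 50 mm (distance of any of tape, dish, paint_a, paint_b, mug, brush from where it was at the start of the episode above 0.05 m).
Of jar_1, jar_2, jar_3, jar_4, jar_5, jar_6, jar_7 only 5 to 7 are there at a start; the rules pass over those that are not, and their reading is None.
At some moment in a run one of jar_1, jar_2, jar_3, jar_4, jar_5, jar_6, jar_7 may be knocked a few centimetres aside while the robot is not near it.
It also fails if it takes over 210 s, if anything falls off the work surface, if the arm or the gripper's body presses on something with over 40 N, if the wrist force passes 120 N, or if a joint passes its speed limit or range.

## Robot

A 7-joint arm with a two-finger parallel gripper is mounted at the origin on the work surface. World frame = base frame: x ahead of the robot, y to its left, z up, the work surface at z = 0. Lengths are in m, angles in rad, forces in N, time in s.
With the tool pointing down it reaches from about 0.4 to 0.85 m from the base axis. Payload 10.4 kg.
Tool frame: the origin (TCP) lies midway between the tips of the shut fingers; the grasp point (between the pads) lies 19 mm behind it; z points along the fingers, y is the direction in which the jaws open and shut (so a half turn about z gives the same grasp; the last joint's range is limited). The gripper opens to 85 mm and grips with 20 to 120 N. Pads are 22 mm wide; open, the fingers measure 114 mm over their backs; the gripper's body (76 mm by 85 mm) begins 54 mm behind the grasp point. The pads swing forward as they close: fully open they stand 13 mm farther back than shut.
Start: joints at [1.08, 0.332, -0.065, 1.46, 0.022, 1.35, -0.088], TCP at [0.282, -0.558, 0.231] pointing down, gripper open.
Joint ranges: [-2.6, 2.6], [-0.5, 2.12], [-1.47, 1.34], [0.16, 2.42], [-1.27, 4.41], [0.06, 2.06], [-2.6, 2.6]. Speed limits (rad/s): [2.22, 2.22, 2.79, 2.79, 3.14, 3.14, 3.14].

## Interface

Orientations are given as a unit quaternion [x, y, z, w].
In Python, from workcell import manip, viewer gives the robot as it stands.
- The arm moves only by the tool move_arm, never from a script. Its argument "deltas" is a list of rows, each a list of 7 numbers: the shift along the tool's x, y, z in m, then the turn, a rotation vector about the tool's x, y, z in degrees, then the opening, from -1 (shut) to 1 (fully open). In form: [[dx, dy, dz, wx, wy, wz, gripper], ...]. A call has 1 to 10 rows; each row shifts and turns the commanded pose from where the row before left it, along the tool's axes as they then stand; what a row does not reach is not made up. A row lasts 1/8 s, in which the tool goes at most 62.5 mm and 10.7 degrees, less where a joint would pass 70% of its speed; a pose out of reach is approached as far as the arm can. A call with a gripper value outside its range is refused whole. The fingers move at their own pace and stop on an object; "force" is the grip in N (left out, the last holds). Time passes only in rows, so rows that do not move let the fingers close. It gives the time, the measured TCP pose, the force and the opening at its end, in the units of the state.
- manip.get_obs(): the state, without advancing time (a new reading comes with each control period).
- viewer.camera(name): name is "side" or "top"; returns (picture, depth): 384x512x3 uint8, red, green, blue; 384x512 float32, m along the optical axis (not along the pixel's ray), 0 where there is no reading.
- viewer.calibration(name): a dict with "fx", "fy", "cx", "cy" (pixels), "R" (3x3) and "t" (3): a world point X has camera coordinates R X + t. Camera axes: x right, y down, z forward; pixel columns grow to the right and rows downward; lengths in m; the calibration is good to about 2 mm. A picture is of the moment at which its call begins. calibration takes no time and is no camera call.
- manip.hand_in(): hands the job in, once; it reports no verdict.
The state is a dict: "clock": time; "joint_pos": joint angles; "joint_velocities": joint speeds; "tau": joint torques, N m; "position": TCP position; "ee_rot": TCP orientation; "ft_force": force on the tool from outside, world axes, zero at the start; "torque": the same for the moment, N m; "grip_width": opening from 0.0 (shut) to 1.0 (fully open).
Only numpy, scipy, OpenCV 4.12 (cv2) and the standard library are available. Lean on these libraries where they do the work, as an engineer would, in place of code of your own. Each camera call takes 0.05 s, during which the arm holds its last target.

## Working session

There is one attempt and no reset: what is moved stays moved. The work goes in short steps, Python scripts to look and compute and a tool call to move; the robot and the scene stay as the last step left them, time stands still between calls to the robot, and variables do not carry over. Pictures are saved under pics/ and viewed, and the job is handed in when it is done.

Besides the shell and the picture viewer there is one more tool, called after "Emit:" in YAML: its name, and indented under it one key for each argument. move_arm: Moves the arm, as the interface text tells. Its arguments: {"type":"object","properties":{"deltas":{"type":"array"},"force":{"type":"number"}},"required":["deltas"]}

```bash
mkdir -p pics; ls; python3 - <<'E'
from workcell import manip, viewer
import cv2,numpy as np
print(manip.get_obs())
for n in ("top","side"):
    im,d=viewer.camera(n); cv2.imwrite(f"pics/{n}0.png",cv2.resize(im[:,:,::-1],(800,600),interpolation=cv2.INTER_CUBIC)); np.savez(f"{n}0.npz",im=im,d=d); c=viewer.calibration(n);print(c)
E
```

```text
pics
{'clock': 0.0, 'joint_pos': array([ 1.08043194,  0.33287805, -0.06469994,  1.46095609,  0.02157506,
        1.34986546, -0.08849689]), 'joint_velocities': array([ 5.58496369e-04, -1.23355444e-03,  5.49684407e-04, -5.39801312e-05,
        1.52063622e-03,  3.69155580e-04, -8.84307464e-04]), 'tau': array([ 1.30263247e-04, -6.25442076e+01,  4.92958096e-02, -3.91591573e+01,
        1.61727634e-02,  9.98815958e-03, -4.84202144e-05]), 'position': array([ 0.28164291, -0.55752824,  0.230505  ]), 'ee_rot': array([ 9.72771578e-01,  2.31764878e-01, -1.83281962e-04, -6.82157488e-04]), 'ft_force': array([-0.28817619, -0.35215329, -0.49011202]), 'torque': array([ 0.01075747, -0.02611176, -0.0419709 ]), 'grip_width': 1.0028480777856463}
{'fx': 473.86930750351996, 'fy': 473.86930750351996, 'cx': 258.81390743794935, 'cy': 194.50755321538838, 'R': array([[ 0.00774431, -0.99990138, -0.01171596],
       [-0.99810564, -0.00701423, -0.06112221],
       [ 0.06103401,  0.01216712, -0.99806153]]), 't': array([0.03243172, 0.58274888, 1.93155148])}
{'fx': 346.58766597601243, 'fy': 346.58766597601243, 'cx': 257.6815042646922, 'cy': 189.7322950705094, 'R': array([[-0.99601285, -0.08735684, -0.01808839],
       [-0.03404237,  0.55960081, -0.82806283],
       [ 0.08245923, -0.82414544, -0.56034343]]), 't': array([0.58381072, 0.08097943, 1.14922133])}
```

View pics/top0.png

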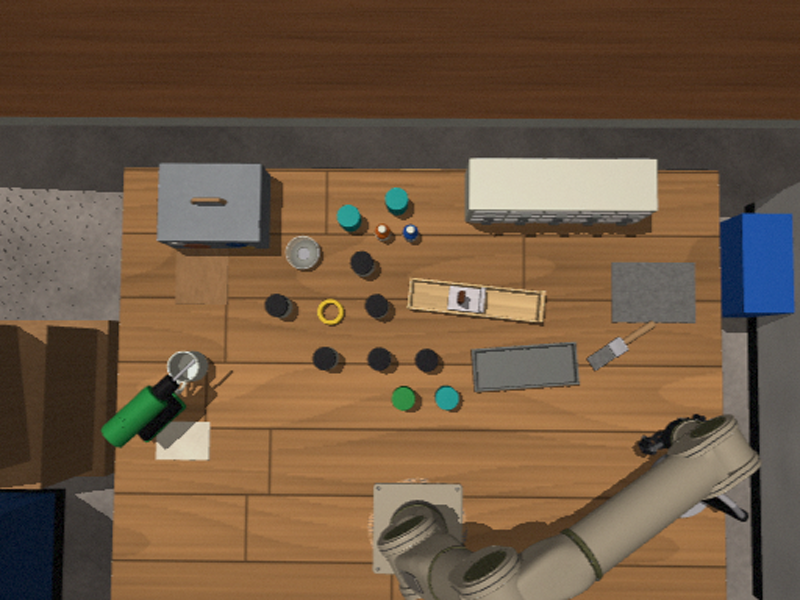

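View pics/side0.png

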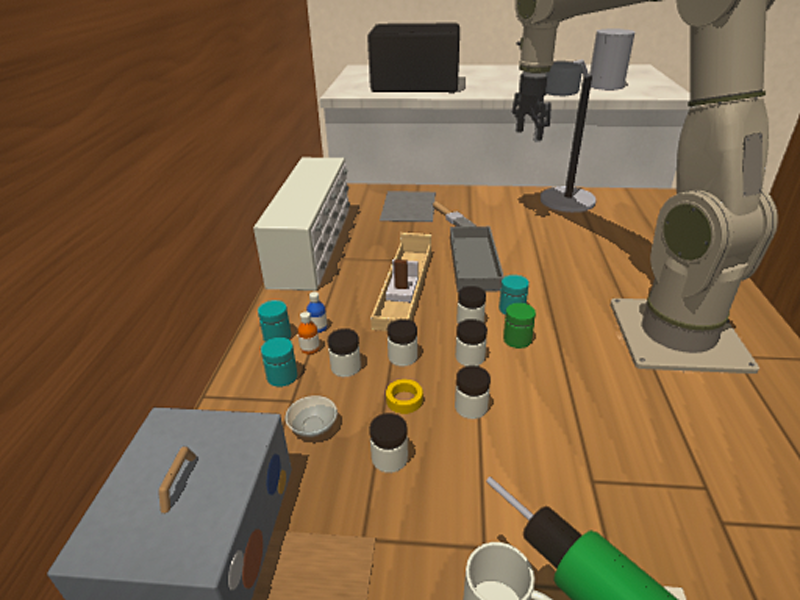

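Top view (800 px scale): six black-lidded jars at about (363,264), (278,306), (377,306), (326,358), (380,359) and (428,361). The rack runs from (408,295) to its taller right end at (545,307), with the follower at (466,298). The tray is at (525,367). Next I'll measure them with depth.

```bash
cat > h.py <<'E'
import numpy as np,cv2
from workcell import manip, viewer
def deproj(n,d):
    c=viewer.calibration(n)
    v,u=np.mgrid[0:384,0:512]
    P=np.stack([(u-c['cx'])/c['fx']*d,(v-c['cy'])/c['fy']*d,d],-1)
    return (P-c['t'])@c['R']
def shot(n,tag):
    im,d=viewer.camera(n); np.savez(f"{tag}.npz",im=im,d=d); return im,d,deproj(n,d)
def jars(im,d,W,verbose=True):
    hsv=cv2.cvtColor(im,cv2.COLOR_RGB2HSV)
    m=(W[...,2]>0.065)&(W[...,2]<0.1)&(W[...,0]>0.3)&(W[...,0]<0.9)&(d>0)&(hsv[...,2]<75)
    n,l,s,c=cv2.connectedComponentsWithStats(m.astype(np.uint8))
    out=[]
    for i in range(1,n):
        if s[i,4]<60: continue
        w=W[l==i]; mm=[(w[:,k].min()+w[:,k].max())/2 for k in (0,1)]
        out.append((w[:,0].mean(),w[:,1].mean()))
        if verbose: print(s[i,4],c[i].round(1),'mean',w.mean(0).round(4),'mid',np.round(mm,4),'size',(w.max(0)-w.min(0)).round(3))
    return out
E
python3 - <<'E'
from h import *
z=np.load('top0.npz'); im,d=z['im'],z['d']; W=deproj('top',d)
jars(im,d,W)
s=0.64
for nm,p in dict(stop=(541,307),tray=(525,367)).items():
    print(nm,W[int(p[1]*s),int(p[0]*s)].round(4))
cv2.imwrite('pics/c0.png',cv2.resize(im[165:265,250:380,::-1],None,fx=6,fy=6,interpolation=cv2.INTER_CUBIC))
h=np.clip(W[165:265,250:380,2]/0.11*255,0,255).astype(np.uint8)
cv2.imwrite('pics/c0h.png',cv2.applyColorMap(cv2.resize(h,None,fx=6,fy=6,interpolation=cv2.INTER_NEAREST),cv2.COLORMAP_JET))
E
```

```text
98 [165.8 140.2] mean [0.7947 0.4111 0.0818] mid [0.8109 0.44  ] size [0.169 0.082 0.034]
160 [231.2 167.7] mean [0.6859 0.1476 0.0761] mid [0.6853 0.1465] size [0.056 0.053 0.02 ]
161 [176.4 195. ] mean [0.5747 0.3655 0.0767] mid [0.5748 0.3652] size [0.057 0.054 0.023]
161 [240.5 195.1] mean [0.5759 0.1089 0.0765] mid [0.5765 0.1091] size [0.057 0.052 0.024]
166 [207.4 229.1] mean [0.4398 0.2395 0.0771] mid [0.44   0.2403] size [0.056 0.057 0.026]
162 [242.3 229.4] mean [0.4395 0.1006 0.0763] mid [0.4391 0.1   ] size [0.052 0.052 0.023]
160 [272.6 230.2] mean [ 0.4375 -0.0197  0.0772] mid [ 0.4381 -0.0195] size [0.056 0.052 0.025]
stop [ 0.5762 -0.3134  0.0632]
tray [ 0.4229 -0.2813  0.0083]
```

View pics/c0.png

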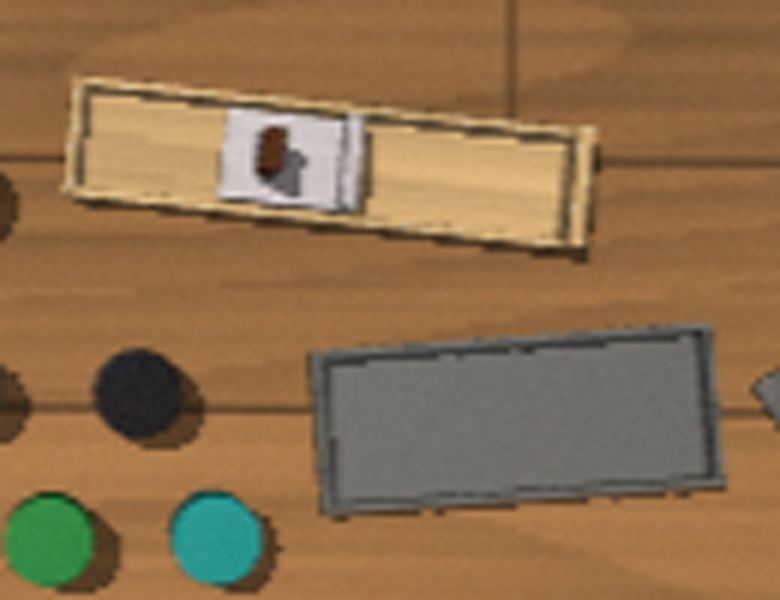

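View pics/c0h.png

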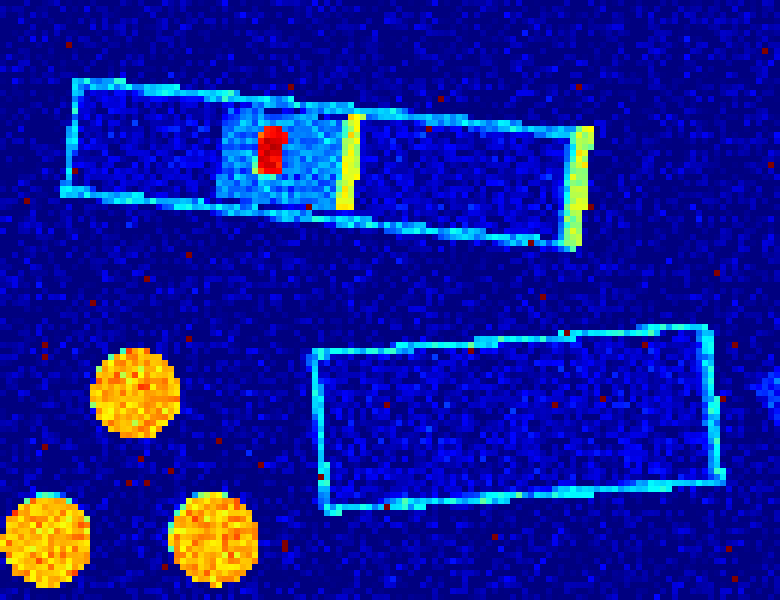

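```bash
cat > rack.py <<'E'
from h import *
def rack(im,d,W):
    x,y,z=W[...,0],W[...,1],W[...,2]
    reg=np.zeros(d.shape,bool); reg[172:210,256:352]=True
    # walls
    a=reg&(z>0.027)&(z<0.041)
    P=W[a][:,:2]
    dirn=np.array([-0.08,1.0]);dirn/=np.linalg.norm(dirn)
    c=P.mean(0)
    for _ in range(10):
        nrm=np.array([dirn[1],-dirn[0]])
        s=(P-c)@nrm; t=(P-c)@dirn
        sel1=(s>0.030)&(s<0.05); sel2=(s<-0.030)&(s>-0.05)
        # two-line fit with common slope
        A=np.c_[np.r_[t[sel1],t[sel2]],np.r_[np.ones(sel1.sum()),np.zeros(sel2.sum())],np.r_[np.zeros(sel1.sum()),np.ones(sel2.sum())]]
        k=np.linalg.lstsq(A,np.r_[s[sel1],s[sel2]],rcond=None)[0]
        dirn=dirn+k[0]*nrm; dirn/=np.linalg.norm(dirn)
        c=c+nrm*(k[1]+k[2])/2
    print('width between wall centres',k[1]-k[2],'n',sel1.sum(),sel2.sum())
    nrm=np.array([dirn[1],-dirn[0]])
    def tt(m): q=W[m][:,:2]-c; return q@dirn,q@nrm
    st=reg&(z>0.05)&(z<0.07)&(np.arange(512)[None]>335); t,s=tt(st)
    print('stop t',t.min(),t.max(),np.percentile(t,[5,50,95]),'s',s.min(),s.max())
    t_all,_=tt(reg&(z>0.02)&(z<0.07)); print('rack extents',t_all.min(),t_all.max())
    tstop=np.median(t)+0.003 
    return c,dirn,nrm,t_all,t
E
python3 - <<'E'
from rack import *
z=np.load('top0.npz'); im,d=z['im'],z['d']; W=deproj('top',d)
c,dirn,nrm,ta,t=rack(im,d,W)
print(c,dirn,np.degrees(np.arctan2(dirn[0],dirn[1])))
reg=np.zeros(d.shape,bool); reg[172:210,256:340]=True
g=reg&(W[...,2]>0.085); q=W[g]; print('grip',q.mean(0),((q[:,:2]-c)@dirn).min(),((q[:,:2]-c)@dirn).max(),((q[:,:2]-c)@dirn).mean(),((q[:,:2]-c)@nrm).min(),((q[:,:2]-c)@nrm).max())
g=reg&(W[...,2]>0.055)&(W[...,2]<0.08); q=W[g]; r=(q[:,:2]-c); print('face',q.mean(0),np.median(r@dirn),(r@nrm).min(),(r@nrm).max())
# tray
reg=np.zeros(d.shape,bool); reg[216:254,298:374]=True
a=reg&(W[...,2]>0.028)&(W[...,2]<0.05); P=W[a][:,:2].astype(np.float32); print('tray',cv2.minAreaRect(P*1000))
for nm,(u,v) in dict(tape=(330*.64,312*.64)).items(): print(W[int(v),int(u)])
E
```

```text
width between wall centres 0.07504187008556218 n 119 113
stop t -0.1943263482028935 -0.18179390165020498 [-0.19189339 -0.18756739 -0.18271942] s -0.04159079993080815 0.0390466505712124
rack extents -0.1943263482028935 0.15671059823876282
[ 0.59610109 -0.12722673] [0.09598981 0.99538232] 5.508291922434469
grip [ 0.57121087 -0.08205864  0.47117606] 0.01322018828159576 0.1268657554599721 0.04257031004839881 -0.14544708719592872 0.014380465764981601
face [ 0.59218285 -0.15914631  0.06502311] -0.032966733205423544 -0.03091370838957391 0.03148464107401723
tray ((422.68994140625, -275.7493896484375), (110.05824279785156, 271.2990417480469), 4.552708625793457)
[ 0.56389842  0.23636082 -0.00783079]
```

```bash
python3 - <<'E'
from rack import *
z=np.load('top0.npz'); im,d=z['im'],z['d']; W=deproj('top',d)
c,dirn,nrm,ta,t=rack(im,d,W)
reg=np.zeros(d.shape,bool); reg[172:210,285:305]=True
for lo,hi,n in ((0.09,.11,'grip'),(.058,.075,'face')):
    g=(np.arange(512)[None]<312)&(np.arange(512)[None]>280)&(np.arange(384)[:,None]>172)&(np.arange(384)[:,None]<210)&(W[...,2]>lo)&(W[...,2]<hi); q=W[g]; r=q[:,:2]-c
    print(n,len(q),q.mean(0),'t',np.percentile(r@dirn,[0,10,50,90,100]).round(4),'s',np.percentile(r@nrm,[0,10,50,90,100]).round(4))
inner=-0.1805
for y in (0,.03,.09,.15,.232,.292): print(y,(c+dirn*(inner+y)).round(4))
E
```

```text
width between wall centres 0.07504187008556218 n 119 113
stop t -0.1943263482028935 -0.18179390165020498 [-0.19189339 -0.18756739 -0.18271942] s -0.04159079993080815 0.0390466505712124
rack extents -0.1943263482028935 0.15671059823876282
grip 31 [ 0.59855705 -0.10602897  0.09833497] t [0.0132 0.0153 0.0213 0.028  0.0288] s [-0.0137 -0.0103  0.0013  0.0112  0.0144]
face 39 [ 0.59060178 -0.15881365  0.06599743] t [-0.0393 -0.0382 -0.033  -0.029   0.0289] s [-0.0309 -0.0263 -0.0053  0.0265  0.0315]
0 [ 0.5788 -0.3069]
0.03 [ 0.5817 -0.277 ]
0.09 [ 0.5874 -0.2173]
0.15 [ 0.5932 -0.1576]
0.232 [ 0.601 -0.076]
0.292 [ 0.6068 -0.0162]
```

Emit:
move_arm:
  deltas:
    - [0, 0, 0, 0, 0, -9.6, 1]
    - [0, 0, 0, 0, 0, -9.6, 1]
    - [0, 0, 0, 0, 0, -9.6, 1]
    - [0, 0, 0, 0, 0, -9.6, 1]
    - [0, 0, 0, 0, 0, -9.6, 1]
    - [0, 0, 0, 0, 0, -9.6, 1]
    - [0, 0, 0, 0, 0, 0, 1]

```text
clock: 0.98
position: [0.2817, -0.5577, 0.2309]
ee_rot: [0.741, 0.671, 0.0, -0.0]
ft_force: [-0.3, 0.6, -0.2]
grip_width: 1.001
```

```bash
cat > go.py <<'E'
from h import *
from scipy.spatial.transform import Rotation as R
import sys
def go(x,y,z):
    o=manip.get_obs(); r=R.from_quat(o['ee_rot']); M=r.as_matrix()
    d=M.T@(np.array([x,y,z])-o['position'])
    # error turn to wanted orientation: tool x = dirn, z down
    T=np.c_[[.09599,.99538,0],[.99538,-.09599,0],[0,0,-1]]
    e=np.degrees((r.inv()*R.from_matrix(T)).as_rotvec())
    print('t',round(o['clock'],2),'pos',o['position'].round(4),'F',o['ft_force'].round(2),'w',round(o['grip_width'],3),'\n delta mm',(d*1000).round(1),'turn',e.round(2),'j',o['joint_pos'].round(2))
if __name__=='__main__': go(*map(float,sys.argv[1:4]))
E
python3 go.py 0.5985 -0.106 0.057
```

```text
t 0.97 pos [ 0.2817 -0.5577  0.2309] F [-0.31  0.58 -0.17] w 1.001 
 delta mm [480.7 270.8 174.2] turn [-0.01 -0.04 -0.15] j [ 1.19  0.34 -0.2   1.45  0.07  1.35  0.88]
```

Emit:
move_arm:
  deltas:
    - [0.048, 0.027, 0, 0, 0, 0, 1]
    - [0.048, 0.027, 0, 0, 0, 0, 1]
    - [0.048, 0.027, 0, 0, 0, 0, 1]
    - [0.048, 0.027, 0, 0, 0, 0, 1]
    - [0.048, 0.027, 0, 0, 0, 0, 1]
    - [0.048, 0.027, 0, 0, 0, 0, 1]
    - [0.048, 0.027, 0, 0, 0, 0, 1]
    - [0.048, 0.027, 0, 0, 0, 0, 1]
    - [0.048, 0.027, 0, 0, 0, 0, 1]
    - [0.048, 0.027, 0, 0, 0, 0, 1]

```text
clock: 2.22
position: [0.5981, -0.1051, 0.2312]
ee_rot: [0.743, 0.67, -0.0, 0.0]
ft_force: [1.0, -0.7, -0.1]
grip_width: 0.995
```

```bash
python3 go.py 0.5985 -0.106 0.057
```

```text
t 2.23 pos [ 0.5981 -0.1051  0.2312] F [ 0.95 -0.71 -0.12] w 0.995 
 delta mm [ -0.8   0.5 174.2] turn [-0.    0.01 -0.38] j [ 0.52  0.34 -0.53  1.49  0.17  1.36 -0.13]
```

Emit:
move_arm:
  deltas:
    - [0, 0, 0.035, 0, 0, 0, 1]
    - [0, 0, 0.035, 0, 0, 0, 1]
    - [0, 0, 0.035, 0, 0, 0, 1]
    - [0, 0, 0.035, 0, 0, 0, 1]
    - [0, 0, 0.034, 0, 0, 0, 1]
    - [0, 0, 0, 0, 0, 0, -1]
    - [0, 0, 0, 0, 0, 0, -1]
    - [0, 0, 0, 0, 0, 0, -1]
    - [0, 0, 0, 0, 0, 0, -1]
    - [0, 0, 0, 0, 0, 0, -1]
  force: 60

```text
clock: 3.48
position: [0.5985, -0.1066, 0.0592]
ee_rot: [0.741, 0.672, 0.001, 0.001]
ft_force: [-1.0, 0.3, 7.5]
grip_width: 0.343
```

```bash
python3 go.py 0.5985 -0.106 0.057
```

```text
t 3.48 pos [ 0.5985 -0.1066  0.0592] F [-1.02  0.31  7.45] w 0.343 
 delta mm [ 0.6 -0.1  2.2] turn [ 0.16  0.03 -0.12] j [ 0.49  0.49 -0.49  1.67  0.26  1.04 -0.18]
```

Emit:
move_arm:
  deltas:
    - [0.01, 0, -0.002, 0, 0, 0, -1]
    - [0.01, 0, 0, 0, 0, 0, -1]
    - [0.01, 0, 0, 0, 0, 0, -1]
    - [0.01, 0, 0, 0, 0, 0, -1]
    - [0.01, 0, 0, 0, 0, 0, -1]
    - [0.01, 0, 0, 0, 0, 0, -1]
    - [0.01, 0, 0, 0, 0, 0, -1]
    - [0.01, 0, 0, 0, 0, 0, -1]
    - [0.005, 0, 0, 0, 0, 0, -1]
    - [0, 0, 0, 0, 0, 0, -1]

```text
clock: 4.72
position: [0.6069, -0.0216, 0.0593]
ee_rot: [0.741, 0.672, 0.001, 0.001]
ft_force: [9.9, 1.2, -9.9]
grip_width: 0.341
```

```bash
python3 go.py 0.6068 -0.0162 0.057
```

```text
t 4.72 pos [ 0.6069 -0.0216  0.0593] F [ 9.93  1.19 -9.95] w 0.341 
 delta mm [ 5.4 -0.6  2.3] turn [ 0.16 -0.03 -0.1 ] j [ 0.37  0.5  -0.52  1.67  0.28  1.04 -0.33]
```

Emit:
move_arm:
  deltas:
    - [0.003, 0, 0.001, 0, 0, 0, -1]
    - [0.002, 0, 0, 0, 0, 0, -1]
    - [0.002, 0, 0, 0, 0, 0, -1]
    - [0, 0, 0, 0, 0, 0, -1]

```text
clock: 5.22
position: [0.6072, -0.0193, 0.0592]
ee_rot: [0.742, 0.67, -0.001, 0.002]
ft_force: [2.1, -12.8, 2.5]
grip_width: 0.342
```

```bash
python3 go.py 0.6068 -0.0162 0.057
```

```text
t 5.22 pos [ 0.6072 -0.0193  0.0592] F [  2.09 -12.78   2.46] w 0.342 
 delta mm [ 3.1 -0.7  2.1] turn [ 0.13  0.27 -0.29] j [ 0.36  0.5  -0.52  1.67  0.28  1.05 -0.35]
```

Emit:
move_arm:
  deltas:
    - [-0.004, 0, 0, 0, 0, 0, 0.6]
    - [0, 0, 0, 0, 0, 0, 0.6]
    - [0, 0, 0, 0, 0, 0, 0.6]
    - [0, 0, -0.05, 0, 0, 0, 1]
    - [0, 0, -0.05, 0, 0, 0, 1]
    - [0, 0, -0.05, 0, 0, 0, 1]
    - [-0.05, -0.03, 0, 0, 0, 0, 1]
    - [-0.05, -0.03, 0, 0, 0, 0, 1]
    - [-0.05, -0.03, 0, 0, 0, 0, 1]
    - [-0.05, -0.03, 0, 0, 0, 0, 1]

```text
clock: 6.48
position: [0.4658, -0.2071, 0.2085]
ee_rot: [0.741, 0.672, 0.0, 0.0]
ft_force: [0.5, -1.4, -0.1]
grip_width: 1.0
```

```bash
cat > look.py <<'E'
from h import *
import sys
n=sys.argv[1]; tag=sys.argv[2]
im,d,W=shot(n,tag)
cv2.imwrite(f'pics/{tag}.png',cv2.resize(im[:,:,::-1],(800,600),interpolation=cv2.INTER_CUBIC))
if n=='top': jars(im,d,W)
E
python3 look.py top t1; python3 go.py 0.5985 0 0.2; python3 - <<'E'
from rack import *
z=np.load('t1.npz'); im,d=z['im'],z['d']; W=deproj('top',d)
c=np.array([ 0.59610109,-0.12722673]);dirn=np.array([0.09598981,0.99538232]);nrm=np.array([dirn[1],-dirn[0]])
r=W[...,:2]-c; t=r@dirn; s=r@nrm
for lo,hi,n in ((0.09,.11,'grip'),(.058,.075,'face')):
    g=(abs(s)<.03)&(abs(t-.07)<.08)&(W[...,2]>lo)&(W[...,2]<hi); print(n,g.sum(),'t',np.percentile(t[g],[0,10,50,90,100]).round(4),np.percentile(s[g],[0,10,50,90,100]).round(4))
E
```

```text
91 [167.3 137.6] mean [0.8052 0.4055 0.082 ] mid [0.8137 0.4254] size [0.171 0.054 0.033]
157 [231.1 167.6] mean [0.6862 0.1479 0.0766] mid [0.6873 0.1479] size [0.054 0.056 0.028]
164 [176.5 194.9] mean [0.5749 0.365  0.0767] mid [0.5746 0.3656] size [0.057 0.054 0.023]
158 [240.5 195.1] mean [0.5759 0.1091 0.0764] mid [0.5765 0.1093] size [0.056 0.052 0.023]
164 [207.2 229.1] mean [0.4397 0.2403 0.0762] mid [0.4399 0.2409] size [0.056 0.055 0.023]
158 [242.3 229.4] mean [0.4395 0.1007 0.0767] mid [0.4391 0.1   ] size [0.052 0.052 0.031]
161 [272.5 230.2] mean [ 0.4374 -0.0196  0.0766] mid [ 0.4381 -0.0195] size [0.056 0.052 0.025]
t 6.53 pos [ 0.4611 -0.2146  0.2083] F [-2.12 -6.7   0.76] w 1.002 
 delta mm [227.9 114.    7.3] turn [-0.12  0.18 -0.54] j [ 0.76  0.12 -0.44  1.78  0.06  1.26  0.19]
grip 30 t [0.1007 0.1031 0.1085 0.1153 0.1165] [-0.0145 -0.0107  0.0007  0.0124  0.0141]
face 31 t [0.0488 0.0502 0.0535 0.0576 0.0589] [-0.0273 -0.0231 -0.0021  0.0215  0.0267]
```

View pics/t1.png

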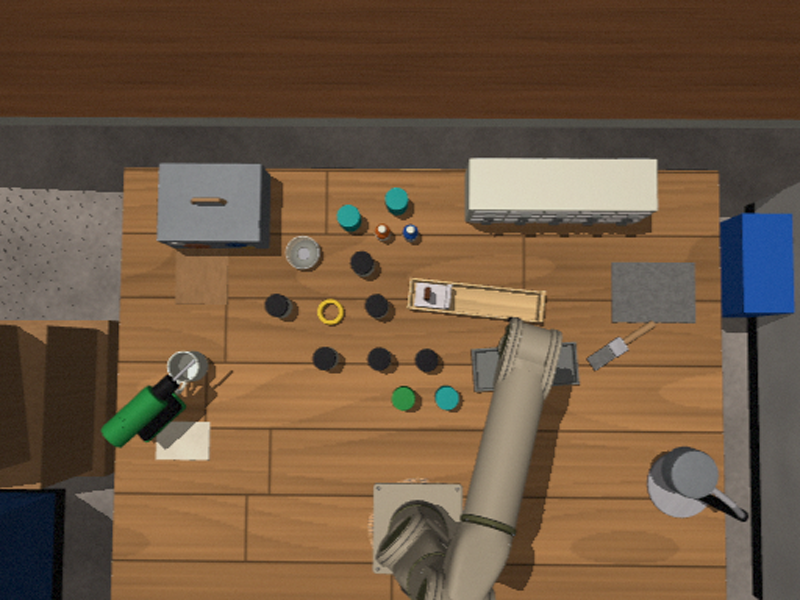

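```bash
python3 go.py 0.4378 -0.0196 0.035
```

```text
t 6.53 pos [ 0.4611 -0.2146  0.2083] F [-2.12 -6.7   0.76] w 1.002 
 delta mm [192.  -43.4 172.7] turn [-0.12  0.18 -0.54] j [ 0.76  0.12 -0.44  1.78  0.06  1.26  0.19]
```

Emit:
move_arm:
  deltas:
    - [0.048, -0.01, 0, 0, 0, 0, 1]
    - [0.048, -0.01, 0, 0, 0, 0, 1]
    - [0.048, -0.01, 0.03, 0, 0, 0, 1]
    - [0.048, -0.012, 0.04, 0, 0, 0, 1]
    - [0, 0, 0, 0, 0, 0, 1]
    - [0, 0, 0, 0, 0, 0, 1]

```text
clock: 7.28
position: [0.4443, -0.0121, 0.1394]
ee_rot: [0.741, 0.672, 0.0, 0.0]
ft_force: [-0.3, 0.2, -0.3]
grip_width: 1.005
```

```bash
python3 go.py 0.4378 -0.0196 0.035
```

```text
t 7.28 pos [ 0.4443 -0.0121  0.1394] F [-0.3   0.2  -0.27] w 1.005 
 delta mm [ -8.1  -5.8 104.4] turn [ 0.02  0.01 -0.06] j [ 0.56  0.05 -0.64  2.    0.03  1.1  -0.19]
```

Emit:
move_arm:
  deltas:
    - [-0.008, -0.006, 0.024, 0, 0, 0, 1]
    - [0, 0, 0.04, 0, 0, 0, 1]
    - [0, 0, 0.04, 0, 0, 0, 1]
    - [0, 0, 0, 0, 0, 0, 1]
    - [0, 0, 0, 0, 0, 0, -1]
    - [0, 0, 0, 0, 0, 0, -1]
    - [0, 0, 0, 0, 0, 0, -1]
    - [0, 0, 0, 0, 0, 0, -1]
  force: 40

```text
clock: 8.28
position: [0.4387, -0.0198, 0.037]
ee_rot: [0.741, 0.672, 0.001, 0.001]
ft_force: [-0.9, 0.6, 5.6]
grip_width: 0.691
```

Emit:
move_arm:
  deltas:
    - [0, 0, -0.02, 0, 0, 0, -1]
    - [0, 0, -0.04, 0, 0, 0, -1]
    - [0, 0, -0.04, 0, 0, 0, -1]
    - [0, 0, 0, 0, 0, 0, -1]
    - [0, 0, 0, 0, 0, 0, -1]
    - [0, 0, 0, 0, 0, 0, -1]

```text
clock: 9.02
position: [0.4366, -0.0193, 0.1341]
ee_rot: [0.741, 0.672, -0.001, -0.001]
ft_force: [0.8, 0.0, -3.2]
grip_width: 0.69
```

```bash
python3 look.py side s2; python3 go.py 0.5821 -0.2725 0.2
```

```text
t 9.07 pos [ 0.4366 -0.0193  0.1341] F [ 0.4   0.24 -3.02] w 0.695 
 delta mm [-237.8  169.4  -66.3] turn [-0.11 -0.01 -0.09] j [ 0.58  0.04 -0.64  2.02  0.03  1.09 -0.17]
```

View pics/s2.png

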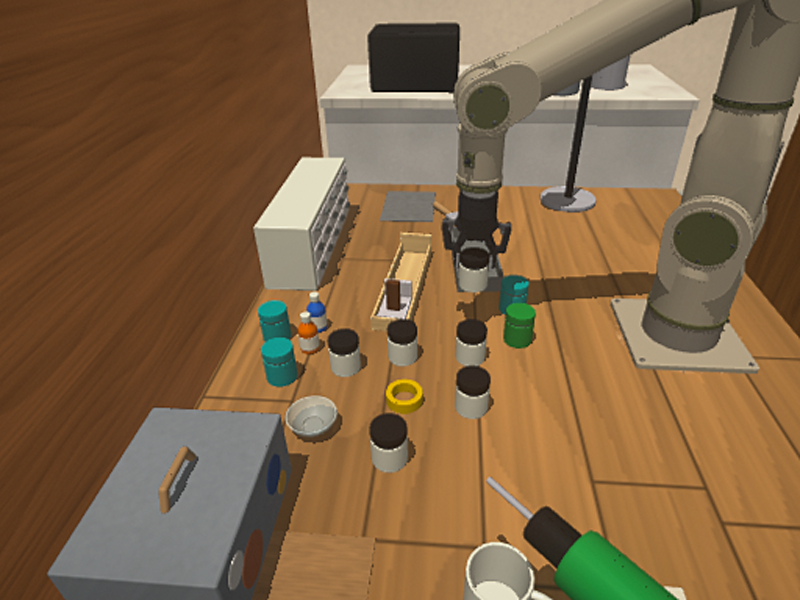

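The side view shows the jar held at (474,268), and the wrist reads about 3.1 N, so it is full. It goes to the end-stop seat.

Emit:
move_arm:
  deltas:
    - [0, 0, -0.03, 0, 0, 0, -1]
    - [-0.04, 0.028, 0, 0, 0, 0, -1]
    - [-0.04, 0.028, 0, 0, 0, 0, -1]
    - [-0.04, 0.028, 0, 0, 0, 0, -1]
    - [-0.04, 0.028, 0, 0, 0, 0, -1]
    - [-0.04, 0.028, 0, 0, 0, 0, -1]
    - [-0.038, 0.029, 0, 0, 0, 0, -1]
    - [0, 0, 0, 0, 0, 0, -1]
    - [0, 0, 0, 0, 0, 0, -1]
    - [0, 0, 0, 0, 0, 0, -1]

```text
clock: 10.32
position: [0.5822, -0.2714, 0.1648]
ee_rot: [0.74, 0.672, -0.0, -0.0]
ft_force: [0.2, -0.4, -3.2]
grip_width: 0.696
```

```bash
python3 go.py 0.5821 -0.2725 0.044
```

```text
t 10.32 pos [ 0.5822 -0.2714  0.1648] F [ 0.19 -0.41 -3.16] w 0.696 
 delta mm [-1.200e+00  1.000e-01  1.208e+02] turn [-0.03 -0.03 -0.  ] j [ 0.7   0.45 -0.45  1.48  0.2   1.26  0.13]
```

Emit:
move_arm:
  deltas:
    - [-0.001, 0, 0.04, 0, 0, 0, -1]
    - [0, 0, 0.04, 0, 0, 0, -1]
    - [0, 0, 0.02, 0, 0, 0, -1]
    - [0, 0, 0.01, 0, 0, 0, -1]
    - [0, 0, 0.006, 0, 0, 0, -1]
    - [0, 0, 0.003, 0, 0, 0, -1]
    - [0, 0, 0, 0, 0, 0, -1]

```text
clock: 11.2
position: [0.5825, -0.2738, 0.0466]
ee_rot: [0.741, 0.672, 0.0, 0.0]
ft_force: [-0.2, -0.9, -2.7]
grip_width: 0.693
```

```bash
python3 go.py 0.5821 -0.2725 0.044
```

```text
t 11.2 pos [ 0.5825 -0.2738  0.0466] F [-0.2  -0.9  -2.73] w 0.693 
 delta mm [ 1.3 -0.6  2.6] turn [ 0.05  0.02 -0.09] j [ 0.69  0.56 -0.43  1.58  0.26  1.05  0.1 ]
```

Emit:
move_arm:
  deltas:
    - [0, 0, 0.003, 0, 0, 0, -1]
    - [0, 0, 0, 0, 0, 0, -1]
    - [0, 0, 0, 0, 0, 0, 1]
    - [0, 0, 0, 0, 0, 0, 1]
    - [0, 0, 0, 0, 0, 0, 1]
    - [0, 0, -0.04, 0, 0, 0, 1]
    - [0, 0, -0.05, 0, 0, 0, 1]
    - [0, 0, -0.03, 0, 0, 0, 1]

```text
clock: 12.2
position: [0.583, -0.2738, 0.166]
ee_rot: [0.741, 0.672, 0.001, 0.001]
ft_force: [-0.2, 0.1, -0.8]
grip_width: 0.999
```

```bash
python3 go.py 0.4395 0.1005 0.165
```

```text
t 12.2 pos [ 0.583  -0.2738  0.166 ] F [-0.16  0.13 -0.77] w 0.999 
 delta mm [ 3.586e+02 -1.793e+02  1.000e-01] turn [ 0.17  0.06 -0.08] j [ 0.71  0.45 -0.45  1.47  0.2   1.26  0.13]
```

```bash
python3 look.py top t2
```

```text
99 [167.3 138.9] mean [0.7999 0.4051 0.0823] mid [0.8124 0.4244] size [0.17  0.053 0.035]
163 [231.1 167.7] mean [0.6857 0.1477 0.0767] mid [0.6849 0.148 ] size [0.056 0.057 0.026]
87 [333.1 194.8] mean [ 0.5795 -0.2592  0.0821] mid [ 0.5826 -0.2591] size [0.056 0.035 0.025]
163 [176.5 195. ] mean [0.5747 0.365  0.0765] mid [0.5747 0.3646] size [0.057 0.055 0.022]
164 [240.5 195.1] mean [0.5759 0.1093 0.0761] mid [0.5765 0.1093] size [0.057 0.053 0.03 ]
166 [207.3 229.2] mean [0.4394 0.24   0.0767] mid [0.44   0.2406] size [0.056 0.056 0.023]
157 [242.2 229.5] mean [0.4393 0.1008 0.0768] mid [0.4391 0.1   ] size [0.052 0.052 0.023]
```

Emit:
move_arm:
  deltas:
    - [0.045, -0.022, 0, 0, 0, 0, 1]
    - [0.045, -0.022, 0, 0, 0, 0, 1]
    - [0.045, -0.022, 0, 0, 0, 0, 1]
    - [0.045, -0.022, 0, 0, 0, 0, 1]
    - [0.045, -0.022, 0, 0, 0, 0, 1]
    - [0.045, -0.022, 0, 0, 0, 0, 1]
    - [0.045, -0.022, 0, 0, 0, 0, 1]
    - [0.044, -0.025, 0.03, 0, 0, 0, 1]
    - [0, 0, 0, 0, 0, 0, 1]
    - [0, 0, 0, 0, 0, 0, 1]

```text
clock: 13.5
position: [0.4394, 0.1006, 0.1332]
ee_rot: [0.741, 0.672, 0.0, 0.0]
ft_force: [0.6, -0.7, 0.5]
grip_width: 1.001
```

```bash
python3 go.py 0.4395 0.1005 0.035
```

```text
t 13.5 pos [0.4394 0.1006 0.1332] F [ 0.64 -0.7   0.47] w 1.001 
 delta mm [-0.   0.1 98.2] turn [ 0.02  0.02 -0.09] j [ 0.4   0.09 -0.74  1.99  0.07  1.09 -0.47]
```

Emit:
move_arm:
  deltas:
    - [0, 0, 0.04, 0, 0, 0, 1]
    - [0, 0, 0.04, 0, 0, 0, 1]
    - [0, 0, 0.018, 0, 0, 0, 1]
    - [0, 0, 0, 0, 0, 0, 1]
    - [0, 0, 0, 0, 0, 0, -1]
    - [0, 0, 0, 0, 0, 0, -1]
    - [0, 0, 0, 0, 0, 0, -1]
    - [0, 0, 0, 0, 0, 0, -1]

```text
clock: 14.5
position: [0.4403, 0.1012, 0.0366]
ee_rot: [0.741, 0.672, 0.001, 0.001]
ft_force: [-1.0, -0.6, 5.0]
grip_width: 0.691
```

Emit:
move_arm:
  deltas:
    - [0, 0, -0.02, 0, 0, 0, -1]
    - [0, 0, -0.05, 0, 0, 0, -1]
    - [0, 0, -0.06, 0, 0, 0, -1]
    - [0, 0, 0, 0, 0, 0, -1]
    - [0, 0, 0, 0, 0, 0, -1]
    - [0, 0, 0, 0, 0, 0, -1]

```text
clock: 15.25
position: [0.4384, 0.1009, 0.1642]
ee_rot: [0.741, 0.672, -0.001, -0.0]
ft_force: [0.0, 0.9, -0.6]
grip_width: 0.692
```

```bash
python3 go.py .5884 -.2069 0.165;  python3 go.py .4227 -.2757 0.165
```

```text
t 15.25 pos [0.4384 0.1009 0.1642] F [ 0.02  0.91 -0.6 ] w 0.692 
 delta mm [-291.7  179.2   -1. ] turn [-0.08  0.02 -0.08] j [ 0.43  0.05 -0.76  1.95  0.03  1.16 -0.44]
t 15.25 pos [0.4384 0.1009 0.1642] F [ 0.02  0.91 -0.6 ] w 0.692 
 delta mm [-376.4   21.    -0.7] turn [-0.08  0.02 -0.08] j [ 0.43  0.05 -0.76  1.95  0.03  1.16 -0.44]
```

Reads about 0.6 N, so it is empty. It goes to the far end of the tray.

Emit:
move_arm:
  deltas:
    - [-0.057, 0.004, 0, 0, 0, 0, -1]
    - [-0.057, 0.004, 0, 0, 0, 0, -1]
    - [-0.057, 0.004, 0, 0, 0, 0, -1]
    - [-0.057, 0.004, 0, 0, 0, 0, -1]
    - [-0.057, 0.004, 0, 0, 0, 0, -1]
    - [-0.057, 0.004, 0, 0, 0, 0, -1]
    - [-0.057, 0.005, 0, 0, 0, 0, -1]
    - [-0.056, 0.005, 0, 0, 0, 0, -1]
    - [0, 0, 0.03, 0, 0, 0, -1]
    - [0, 0, 0.03, 0, 0, 0, -1]

```text
clock: 16.5
position: [0.4279, -0.3552, 0.1028]
ee_rot: [0.741, 0.671, -0.0, -0.001]
ft_force: [1.0, -0.4, -1.0]
grip_width: 0.695
```

```bash
python3 go.py .4290 -.3554 0.044
```

```text
t 16.5 pos [ 0.4279 -0.3552  0.1028] F [ 0.99 -0.36 -1.  ] w 0.695 
 delta mm [-0.1  1.2 58.8] turn [-0.09 -0.08 -0.15] j [ 0.88  0.31 -0.31  1.78  0.11  1.07  0.43]
```

Emit:
move_arm:
  deltas:
    - [0, 0.001, 0.03, 0, 0, 0, -1]
    - [0, 0, 0.02, 0, 0, 0, -1]
    - [0, 0, 0.01, 0, 0, 0, -1]
    - [0, 0, 0.001, 0, 0, 0, -1]
    - [0, 0, 0, 0, 0, 0, 1]
    - [0, 0, 0, 0, 0, 0, 1]
    - [0, 0, 0, 0, 0, 0, 1]
    - [0, 0, -0.06, 0, 0, 0, 1]
    - [0, 0, -0.06, 0, 0, 0, 1]
    - [0, 0, 0, 0, 0, 0, 1]

```text
clock: 17.75
position: [0.4319, -0.3568, 0.1696]
ee_rot: [0.741, 0.672, 0.001, 0.005]
ft_force: [-0.5, -0.2, -0.8]
grip_width: 1.002
```

```bash
python3 look.py top t3; python3 go.py 0.5759 0.109 0.165
```

```text
140 [156.9 143.6] mean [0.7802 0.4466 0.0827] mid [0.8126 0.5014] size [0.172 0.205 0.035]
325 [232.9 175.1] mean [0.6562 0.1406 0.0763] mid [0.6566 0.1419] size [0.113 0.069 0.025]
172 [336.3 194.2] mean [ 0.582  -0.2717  0.0826] mid [ 0.583  -0.2711] size [0.057 0.055 0.026]
162 [176.5 194.9] mean [0.575  0.3648 0.0773] mid [0.5747 0.365 ] size [0.056 0.053 0.026]
164 [207.3 229.1] mean [0.4395 0.2399 0.0765] mid [0.44   0.2404] size [0.056 0.055 0.025]
139 [355.2 232.7] mean [ 0.4303 -0.3459  0.0814] mid [ 0.429  -0.3468] size [0.055 0.045 0.027]
t 17.8 pos [ 0.4307 -0.356   0.1667] F [-0.65 -0.73 -1.35] w 1.006 
 delta mm [476.9  99.2   0.7] turn [ 0.23  0.17 -0.09] j [ 0.89  0.25 -0.32  1.71  0.08  1.19  0.45]
```

View pics/t3.png

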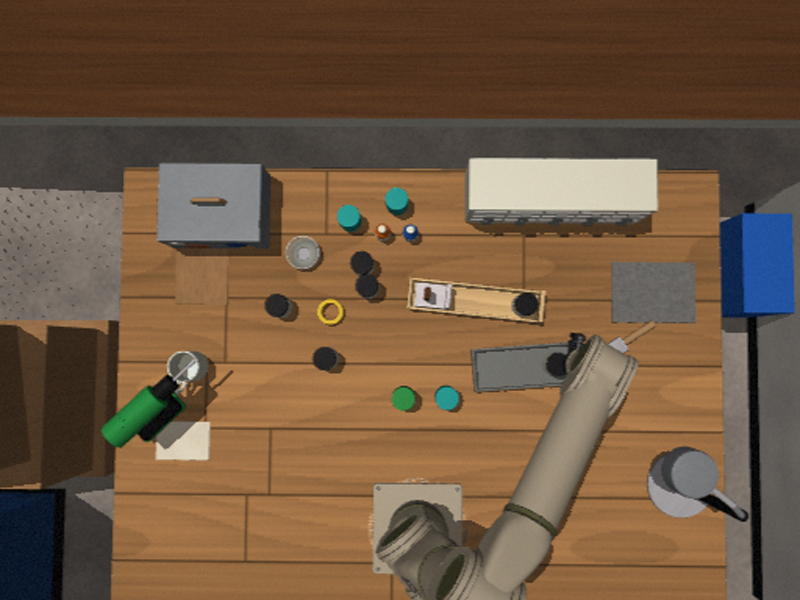

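The view shows jar 3 knocked from (377,306) to (368,287), nearly touching jar 1. Those two will need a turned grasp, so I'll do jar 4 at (326,358) first.

Emit:
move_arm:
  deltas:
    - [0.057, -0.006, 0, 0, 0, 0, 1]
    - [0.057, -0.006, 0, 0, 0, 0, 1]
    - [0.057, -0.006, 0, 0, 0, 0, 1]
    - [0.057, -0.006, 0, 0, 0, 0, 1]
    - [0.057, -0.006, 0, 0, 0, 0, 1]
    - [0.057, -0.006, 0, 0, 0, 0, 1]
    - [0.057, -0.006, 0, 0, 0, 0, 1]
    - [0.057, -0.004, 0, 0, 0, 0, 1]
    - [0.057, -0.002, 0, 0, 0, 0, 1]
    - [0.057, 0, 0, 0, 0, 0, 1]

```text
clock: 19.05
position: [0.4368, 0.2181, 0.1633]
ee_rot: [0.741, 0.672, -0.0, 0.0]
ft_force: [1.2, -1.1, 0.5]
grip_width: 0.998
```

Emit:
move_arm:
  deltas:
    - [0.02, 0, 0, 0, 0, 0, 1]
    - [0, 0, 0.02, 0, 0, 0, 1]
    - [0, 0, 0, 0, 0, 0, 1]

```text
clock: 19.42
position: [0.438, 0.2361, 0.1421]
ee_rot: [0.741, 0.672, -0.002, -0.001]
ft_force: [-0.3, -0.5, -0.5]
grip_width: 0.997
```

```bash
python3 go.py 0.4395 0.240 0.035; python3 - <<'E'
from h import *
z=np.load('t3.npz'); im,d=z['im'],z['d']; W=deproj('top',d)
m=(W[...,2]>0.07)&(W[...,2]<0.085)&(W[...,0]>.58)&(W[...,0]<.72)&(W[...,1]>.1)&(W[...,1]<.19)&(im.max(-1)<75)
P=W[m][:,:2].astype(np.float32); print(cv2.kmeans(P,2,None,(3,50,1e-6),10,cv2.KMEANS_PP_CENTERS)[2])
E
```

```text
t 19.43 pos [0.438  0.2361 0.1421] F [-0.28 -0.51 -0.53] w 0.997 
 delta mm [  4.1   1.6 107.1] turn [-0.21  0.09 -0.05] j [ 0.21  0.23 -0.88  1.86  0.19  1.14 -0.83]
[[0.627585   0.13361406]
 [0.68541896 0.14814925]]
```

Emit:
move_arm:
  deltas:
    - [0.004, 0.001, 0.04, 0, 0, 0, 1]
    - [0, 0, 0.04, 0, 0, 0, 1]
    - [0, 0, 0.026, 0, 0, 0, 1]
    - [0, 0, 0, 0, 0, 0, 1]
    - [0, 0, 0, 0, 0, 0, -1]
    - [0, 0, 0, 0, 0, 0, -1]
    - [0, 0, 0, 0, 0, 0, -1]
    - [0, 0, 0, 0, 0, 0, -1]

```text
clock: 20.42
position: [0.4415, 0.241, 0.0397]
ee_rot: [0.741, 0.672, 0.001, 0.001]
ft_force: [-2.1, -0.1, 5.3]
grip_width: 0.691
```

Emit:
move_arm:
  deltas:
    - [0, 0, -0.02, 0, 0, 0, -1]
    - [0, 0, -0.05, 0, 0, 0, -1]
    - [0, 0, -0.06, 0, 0, 0, -1]
    - [0, 0, 0, 0, 0, 0, -1]
    - [0, 0, 0, 0, 0, 0, -1]
    - [0, 0, 0, 0, 0, 0, -1]

```text
clock: 21.18
position: [0.44, 0.2401, 0.167]
ee_rot: [0.741, 0.672, -0.001, -0.0]
ft_force: [0.0, -0.1, -3.0]
grip_width: 0.694
```

```bash
python3 go.py .5884 -.2069 0.165;  python3 go.py .4227 -.2757 0.165
```

```text
t 21.18 pos [0.44   0.2401 0.167 ] F [ 0.01 -0.08 -3.02] w 0.694 
 delta mm [-430.4  191.3    2.2] turn [-0.1   0.06 -0.08] j [ 0.23  0.21 -0.9   1.83  0.18  1.19 -0.82]
t 21.18 pos [0.44   0.2401 0.167 ] F [ 0.01 -0.08 -3.02] w 0.694 
 delta mm [-515.    33.1    2.5] turn [-0.1   0.06 -0.08] j [ 0.23  0.21 -0.9   1.83  0.18  1.19 -0.82]
```

Reads about 3.0 N, so it is full. It goes to the second seat.

Emit:
move_arm:
  deltas:
    - [-0.054, 0.024, 0, 0, 0, 0, -1]
    - [-0.054, 0.024, 0, 0, 0, 0, -1]
    - [-0.054, 0.024, 0, 0, 0, 0, -1]
    - [-0.054, 0.024, 0, 0, 0, 0, -1]
    - [-0.054, 0.024, 0, 0, 0, 0, -1]
    - [-0.054, 0.024, 0, 0, 0, 0, -1]
    - [-0.054, 0.024, 0, 0, 0, 0, -1]
    - [-0.052, 0.023, 0, 0, 0, 0, -1]
    - [0, 0, 0.02, 0, 0, 0, -1]
    - [0, 0, 0, 0, 0, 0, -1]

```text
clock: 22.42
position: [0.5872, -0.2049, 0.1449]
ee_rot: [0.741, 0.672, -0.001, -0.003]
ft_force: [-0.9, 0.9, -2.2]
grip_width: 0.694
```

```bash
python3 go.py .5884 -.2069 0.046
```

```text
t 22.43 pos [ 0.5872 -0.2049  0.1449] F [-0.93  0.93 -2.18] w 0.694 
 delta mm [-2.1  1.9 98.9] turn [-0.3  -0.13 -0.06] j [ 0.71  0.45 -0.59  1.55  0.26  1.23 -0.01]
```

Emit:
move_arm:
  deltas:
    - [-0.001, 0.001, 0.02, 0, 0, 0, -1]
    - [0, 0, 0.03, 0, 0, 0, -1]
    - [0, 0, 0.02, 0, 0, 0, -1]
    - [0, 0, 0.015, 0, 0, 0, -1]
    - [0, 0, 0.006, 0, 0, 0, -1]
    - [0, 0, 0, 0, 0, 0, -1]
    - [0, 0, 0, 0, 0, 0, -1]

```text
clock: 23.3
position: [0.5903, -0.2072, 0.0579]
ee_rot: [0.741, 0.672, 0.0, 0.001]
ft_force: [0.6, -0.3, -2.2]
grip_width: 0.693
```

```bash
python3 go.py .5884 -.2069 0.046
```

```text
t 23.3 pos [ 0.5903 -0.2072  0.0579] F [ 0.58 -0.29 -2.24] w 0.693 
 delta mm [ 0.1 -1.9 11.9] turn [ 0.08  0.02 -0.09] j [ 0.69  0.54 -0.56  1.62  0.32  1.07 -0.05]
```

Emit:
move_arm:
  deltas:
    - [0, -0.002, 0.005, 0, 0, 0, -1]
    - [0, 0, 0.005, 0, 0, 0, -1]
    - [0, 0, 0.003, 0, 0, 0, -1]
    - [0, 0, 0, 0, 0, 0, -1]
    - [0, 0, 0, 0, 0, 0, 1]
    - [0, 0, 0, 0, 0, 0, 1]
    - [0, 0, 0, 0, 0, 0, 1]
    - [0, 0, -0.06, 0, 0, 0, 1]
    - [0, 0, -0.06, 0, 0, 0, 1]
    - [0, 0, 0, 0, 0, 0, 1]

```text
clock: 24.55
position: [0.5905, -0.2072, 0.1694]
ee_rot: [0.741, 0.672, 0.002, 0.004]
ft_force: [1.0, -0.4, -0.5]
grip_width: 0.999
```

```bash
python3 look.py top t4; python3 go.py 0.575 0.365 0.165
```

```text
113 [164.8 140.6] mean [0.7926 0.4151 0.0833] mid [0.8127 0.4446] size [0.171 0.094 0.035]
324 [232.8 175.1] mean [0.6561 0.1406 0.0764] mid [0.6568 0.1418] size [0.114 0.069 0.026]
165 [176.5 195. ] mean [0.5748 0.365  0.0763] mid [0.5748 0.365 ] size [0.057 0.053 0.024]
184 [356.8 232.8] mean [ 0.4298 -0.3522  0.0817] mid [ 0.4289 -0.3527] size [0.055 0.057 0.025]
t 24.6 pos [ 0.589  -0.2071  0.1663] F [ 0.14  0.5  -0.57] w 1.001 
 delta mm [ 5.68e+02 -6.98e+01  3.00e-01] turn [ 0.24  0.08 -0.1 ] j [ 0.72  0.43 -0.59  1.53  0.25  1.25 -0.01]
```

View pics/t4.png

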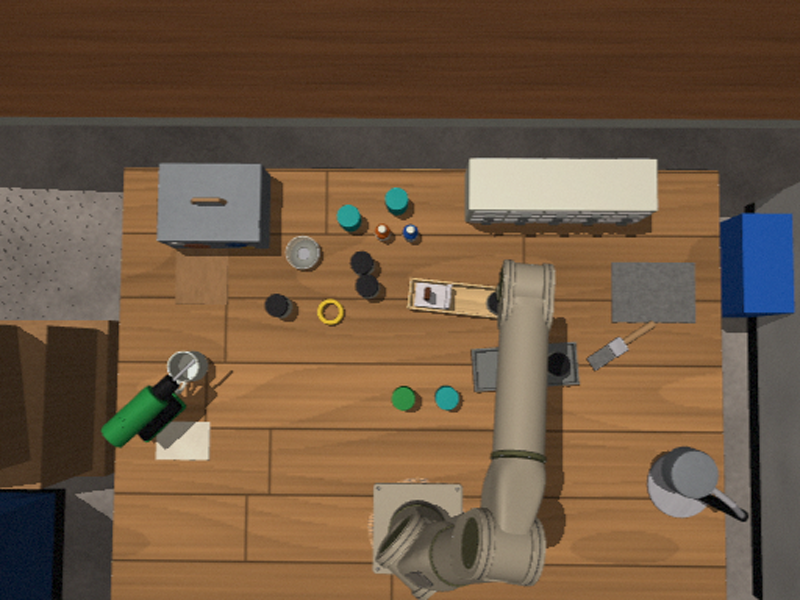

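Seat 2 is filled, and jar 2 is next at (278,306).

Emit:
move_arm:
  deltas:
    - [0.057, -0.007, 0, 0, 0, 0, 1]
    - [0.057, -0.007, 0, 0, 0, 0, 1]
    - [0.057, -0.007, 0, 0, 0, 0, 1]
    - [0.057, -0.007, 0, 0, 0, 0, 1]
    - [0.057, -0.007, 0, 0, 0, 0, 1]
    - [0.057, -0.007, 0, 0, 0, 0, 1]
    - [0.057, -0.007, 0, 0, 0, 0, 1]
    - [0.057, -0.007, 0, 0, 0, 0, 1]
    - [0.057, -0.007, 0, 0, 0, 0, 1]
    - [0.055, -0.007, 0, 0, 0, 0, 1]

```text
clock: 25.85
position: [0.5728, 0.3666, 0.1621]
ee_rot: [0.741, 0.672, -0.001, -0.0]
ft_force: [1.6, 0.6, 0.2]
grip_width: 0.995
```

Emit:
move_arm:
  deltas:
    - [0, 0, 0, 0, 0, 0, 1]
    - [0, 0, 0.02, 0, 0, 0, 1]
    - [0, 0, 0, 0, 0, 0, 1]

```text
clock: 26.22
position: [0.5733, 0.3623, 0.1406]
ee_rot: [0.742, 0.671, -0.002, 0.0]
ft_force: [1.1, 0.3, 0.8]
grip_width: 0.999
```

```bash
python3 go.py 0.5748 0.365 0.035
```

```text
t 26.23 pos [0.5733 0.3623 0.1406] F [1.12 0.34 0.79] w 0.999 
 delta mm [  3.2   1.5 105.5] turn [-0.17  0.23 -0.21] j [-0.14  0.62 -0.73  1.38  0.41  1.3  -0.98]
```

Emit:
move_arm:
  deltas:
    - [0.003, 0, 0.04, 0, 0, 0, 1]
    - [0, 0, 0.04, 0, 0, 0, 1]
    - [0, 0, 0.024, 0, 0, 0, 1]
    - [0, 0, 0, 0, 0, 0, 1]
    - [0, 0, 0, 0, 0, 0, -1]
    - [0, 0, 0, 0, 0, 0, -1]
    - [0, 0, 0, 0, 0, 0, -1]
    - [0, 0, 0, 0, 0, 0, -1]

```text
clock: 27.22
position: [0.5748, 0.3689, 0.0422]
ee_rot: [0.741, 0.672, 0.001, 0.0]
ft_force: [-0.2, -0.8, 7.3]
grip_width: 0.695
```

Emit:
move_arm:
  deltas:
    - [0, 0, -0.02, 0, 0, 0, -1]
    - [0, 0, -0.05, 0, 0, 0, -1]
    - [0, 0, -0.06, 0, 0, 0, -1]
    - [0, 0, 0, 0, 0, 0, -1]
    - [0, 0, 0, 0, 0, 0, -1]
    - [0, 0, 0, 0, 0, 0, -1]

```text
clock: 27.98
position: [0.5731, 0.3675, 0.1683]
ee_rot: [0.741, 0.672, -0.001, -0.0]
ft_force: [-0.4, -0.4, -3.9]
grip_width: 0.691
```

```bash
python3 go.py .5948 -.1412 0.165;  python3 go.py .4227 -.2757 0.165
```

```text
t 27.98 pos [0.5731 0.3675 0.1683] F [-0.4  -0.37 -3.93] w 0.691 
 delta mm [-504.2   71.1    4.2] turn [-0.12  0.12 -0.08] j [-0.14  0.6  -0.74  1.34  0.4   1.35 -0.98]
t 27.98 pos [0.5731 0.3675 0.1683] F [-0.4  -0.37 -3.93] w 0.691 
 delta mm [-654.8  -87.     4.8] turn [-0.12  0.12 -0.08] j [-0.14  0.6  -0.74  1.34  0.4   1.35 -0.98]
```

Reads about 3.9 N, so it is full. It goes to the third seat.

Emit:
move_arm:
  deltas:
    - [0, 0, -0.015, 0, 0, 0, -1]
    - [-0.056, 0.008, 0, 0, 0, 0, -1]
    - [-0.056, 0.008, 0, 0, 0, 0, -1]
    - [-0.056, 0.008, 0, 0, 0, 0, -1]
    - [-0.056, 0.008, 0, 0, 0, 0, -1]
    - [-0.056, 0.008, 0, 0, 0, 0, -1]
    - [-0.056, 0.008, 0, 0, 0, 0, -1]
    - [-0.056, 0.008, 0, 0, 0, 0, -1]
    - [-0.056, 0.008, 0, 0, 0, 0, -1]
    - [-0.054, 0.008, 0, 0, 0, 0, -1]

```text
clock: 29.22
position: [0.5965, -0.1403, 0.1858]
ee_rot: [0.741, 0.672, 0.0, 0.0]
ft_force: [1.8, 1.0, -3.1]
grip_width: 0.691
```

Emit:
move_arm:
  deltas:
    - [0, 0, 0, 0, 0, 0, -1]
    - [0, 0, 0.03, 0, 0, 0, -1]
    - [0, 0, 0.02, 0, 0, 0, -1]
    - [0, 0, 0, 0, 0, 0, -1]
    - [0, 0, 0, 0, 0, 0, -1]

```text
clock: 29.85
position: [0.597, -0.1381, 0.136]
ee_rot: [0.741, 0.672, 0.0, 0.0]
ft_force: [-0.2, 0.7, -2.9]
grip_width: 0.693
```

```bash
python3 go.py .5948 -.1412 0.048
```

```text
t 29.85 pos [ 0.597  -0.1381  0.136 ] F [-0.18  0.75 -2.93] w 0.693 
 delta mm [-3.3 -2.  88. ] turn [ 0.06  0.   -0.06] j [ 0.64  0.45 -0.63  1.59  0.28  1.2  -0.14]
```

Emit:
move_arm:
  deltas:
    - [-0.002, -0.002, 0.03, 0, 0, 0, -1]
    - [0, 0, 0.03, 0, 0, 0, -1]
    - [0, 0, 0.018, 0, 0, 0, -1]
    - [0, 0, 0, 0, 0, 0, -1]
    - [0, 0, 0, 0, 0, 0, -1]

```text
clock: 30.48
position: [0.5953, -0.1402, 0.0585]
ee_rot: [0.741, 0.672, 0.001, 0.001]
ft_force: [0.0, 0.4, -3.0]
grip_width: 0.691
```

```bash
python3 go.py .5948 -.1412 0.048
```

```text
t 30.48 pos [ 0.5953 -0.1402  0.0585] F [ 0.03  0.44 -3.  ] w 0.691 
 delta mm [-1.  -0.4 10.5] turn [ 0.11  0.01 -0.09] j [ 0.62  0.52 -0.6   1.66  0.33  1.06 -0.17]
```

Emit:
move_arm:
  deltas:
    - [0, 0, 0.006, 0, 0, 0, -1]
    - [0, 0, 0.004, 0, 0, 0, -1]
    - [0, 0, 0.002, 0, 0, 0, -1]
    - [0, 0, 0, 0, 0, 0, -1]
    - [0, 0, 0, 0, 0, 0, 1]
    - [0, 0, 0, 0, 0, 0, 1]
    - [0, 0, 0, 0, 0, 0, 1]
    - [0, 0, -0.06, 0, 0, 0, 1]
    - [0, 0, -0.06, 0, 0, 0, 1]
    - [0, 0, 0, 0, 0, 0, 1]

```text
clock: 31.72
position: [0.597, -0.1403, 0.1702]
ee_rot: [0.741, 0.672, 0.002, 0.004]
ft_force: [-0.6, 0.6, -1.6]
grip_width: 0.999
```

Emit:
move_arm:
  deltas:
    - [0, -0.05, 0, 0, 0, 0, 1]
    - [0, -0.05, 0, 0, 0, 0, 1]
    - [0, -0.05, 0, 0, 0, 0, 1]
    - [0, 0, 0, 0, 0, 0, 1]

```text
clock: 32.22
position: [0.4417, -0.126, 0.1642]
ee_rot: [0.741, 0.671, -0.002, -0.0]
ft_force: [0.3, 0.2, -0.1]
grip_width: 0.998
```

```bash
python3 look.py top t5; python3 look.py side s5; python3 - <<'E'
from h import *
z=np.load('t5.npz'); im,d=z['im'],z['d']; W=deproj('top',d)
m=(W[...,2]>0.07)&(W[...,2]<0.085)&(W[...,0]>.58)&(W[...,0]<.72)&(W[...,1]>.1)&(W[...,1]<.19)&(im.max(-1)<75)
P=W[m][:,:2].astype(np.float32); print(cv2.kmeans(P,2,None,(3,50,1e-6),10,cv2.KMEANS_PP_CENTERS)[2])
E
python3 go.py 0.6276 .1336 .165
```

```text
104 [164.5 140.6] mean [0.7927 0.4162 0.083 ] mid [0.8116 0.4461] size [0.17  0.094 0.033]
324 [232.8 175. ] mean [0.6566 0.1406 0.0766] mid [0.6573 0.1398] size [0.114 0.066 0.026]
172 [303.2 190.9] mean [ 0.594  -0.1402  0.0825] mid [ 0.594  -0.1399] size [0.057 0.056 0.032]
172 [319.4 192.7] mean [ 0.5874 -0.2048  0.0818] mid [ 0.5864 -0.2036] size [0.056 0.055 0.023]
171 [336.3 194.2] mean [ 0.582  -0.2715  0.0827] mid [ 0.583  -0.2707] size [0.057 0.058 0.023]
185 [356.8 232.8] mean [ 0.4299 -0.3522  0.0815] mid [ 0.429 -0.352] size [0.055 0.058 0.028]
[[0.685642   0.14771701]
 [0.6267335  0.13407789]]
t 32.33 pos [ 0.4449 -0.126   0.165 ] F [-0.08  0.42  0.92] w 0.998 
 delta mm [ 2.763e+02  1.563e+02 -2.000e-01] turn [ 0.03  0.05 -0.13] j [ 0.85  0.07 -0.69  1.93  0.05  1.16  0.04]
```

View pics/t5.png

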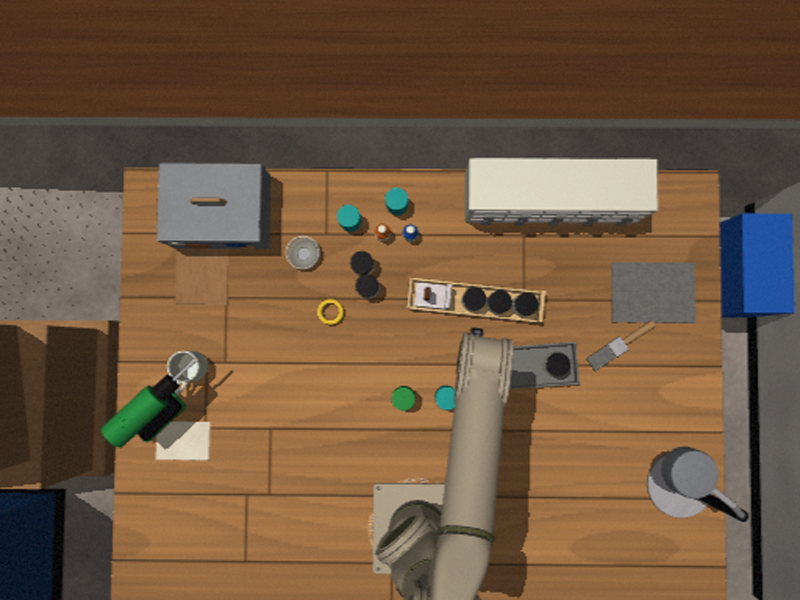

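View pics/s5.png

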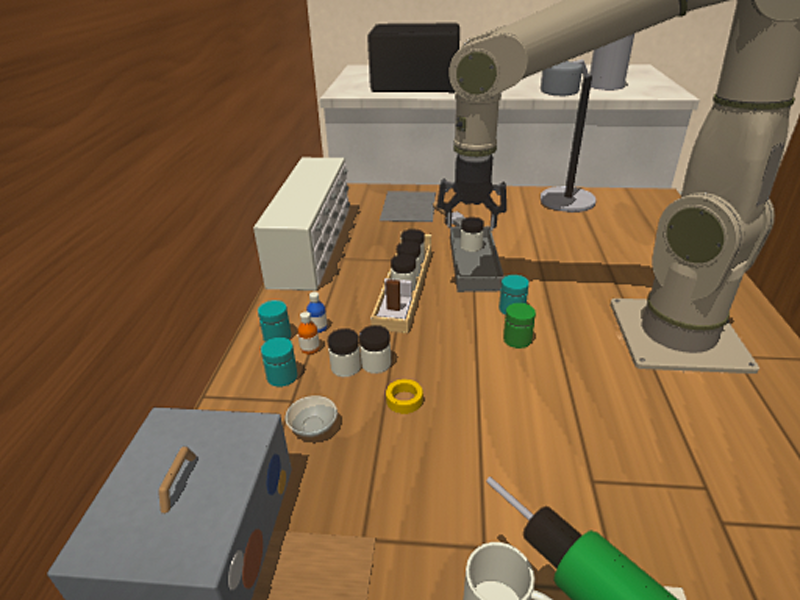

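The top view shows three jars in the rack at (475,300), (500,301) and (526,303). Jars 1 and 3 are touching. I'll turn the jaws perpendicular to the line between them.

Emit:
move_arm:
  deltas:
    - [0, 0, 0, 0, 0, 10.2, 1]
    - [0, 0, 0, 0, 0, 10.2, 1]
    - [0, 0, 0, 0, 0, 10.2, 1]
    - [0, 0, 0, 0, 0, 10.2, 1]
    - [0, 0, 0, 0, 0, 10.2, 1]
    - [0, 0, 0, 0, 0, 10.2, 1]
    - [0, 0, 0, 0, 0, 10.2, 1]
    - [0, 0, 0, 0, 0, 0, 1]

```text
clock: 33.33
position: [0.4459, -0.1253, 0.1647]
ee_rot: [0.993, 0.114, 0.0, -0.0]
ft_force: [-0.2, -0.4, -0.6]
grip_width: 1.001
```

```bash
python3 go.py 0.6270 .1339 .165
```

```text
t 33.33 pos [ 0.4459 -0.1253  0.1647] F [-0.17 -0.39 -0.58] w 1.001 
 delta mm [ 235.2 -211.4   -0. ] turn [-4.000e-02 -5.000e-02 -7.139e+01] j [ 0.8   0.07 -0.64  1.93  0.04  1.16 -1.2 ]
```

Emit:
move_arm:
  deltas:
    - [0.039, -0.035, 0, 0, 0, 0, 1]
    - [0.039, -0.035, 0, 0, 0, 0, 1]
    - [0.039, -0.035, 0, 0, 0, 0, 1]
    - [0.039, -0.035, 0, 0, 0, 0, 1]
    - [0.039, -0.035, 0, 0, 0, 0, 1]
    - [0.039, -0.036, 0, 0, 0, 0, 1]
    - [0, 0, 0.02, 0, 0, 0, 1]
    - [0, 0, 0, 0, 0, 0, 0.9]
    - [0, 0, 0, 0, 0, 0, 0.9]
    - [0, 0, 0, 0, 0, 0, 0.9]

```text
clock: 34.58
position: [0.6259, 0.1315, 0.1458]
ee_rot: [0.994, 0.113, 0.001, 0.0]
ft_force: [0.7, -0.1, -0.1]
grip_width: 0.948
```

```bash
python3 go.py 0.6270 .1339 .035
```

```text
t 34.58 pos [0.6259 0.1315 0.1458] F [ 0.69 -0.1  -0.07] w 0.948 
 delta mm [  1.5  -2.2 110.8] turn [ 8.000e-02 -3.000e-02 -7.154e+01] j [ 0.26  0.52 -0.73  1.5   0.36  1.26 -1.86]
```

Emit:
move_arm:
  deltas:
    - [0.001, -0.001, 0.04, 0, 0, 0, 0.9]
    - [0, 0, 0.04, 0, 0, 0, 0.9]
    - [0, 0, 0.028, 0, 0, 0, 0.9]
    - [0, 0, 0, 0, 0, 0, 0.9]
    - [0, 0, 0, 0, 0, 0, -1]
    - [0, 0, 0, 0, 0, 0, -1]
    - [0, 0, 0, 0, 0, 0, -1]
    - [0, 0, 0, 0, 0, 0, -1]

```text
clock: 35.58
position: [0.6275, 0.1341, 0.0393]
ee_rot: [0.994, 0.113, 0.002, 0.0]
ft_force: [-1.3, -0.4, 6.7]
grip_width: 0.689
```

Emit:
move_arm:
  deltas:
    - [0, 0, -0.02, 0, 0, 0, -1]
    - [0, 0, -0.05, 0, 0, 0, -1]
    - [0, 0, -0.06, 0, 0, 0, -1]
    - [0, 0, 0, 0, 0, 0, -1]
    - [0, 0, 0, 0, 0, 0, -1]
    - [0, 0, 0, 0, 0, 0, -1]

```text
clock: 36.33
position: [0.6254, 0.1334, 0.1655]
ee_rot: [0.994, 0.113, -0.001, 0.0]
ft_force: [0.5, 0.5, -3.0]
grip_width: 0.691
```

```bash
python3 go.py .4227 -.2757 0.165
```

```text
t 36.33 pos [0.6254 0.1334 0.1655] F [ 0.51  0.47 -2.96] w 0.691 
 delta mm [-289.6  353.     1.3] turn [ -0.09   0.14 -71.49] j [ 0.26  0.51 -0.74  1.47  0.35  1.3  -1.86]
```

Reads about 3.0 N, so it is a spare full jar. I'll set it down on clear bench nearer the robot.

Emit:
move_arm:
  deltas:
    - [-0.042, -0.005, 0, 0, 0, 0, -1]
    - [-0.042, -0.005, 0, 0, 0, 0, -1]
    - [-0.042, -0.005, 0, 0, 0, 0, -1]
    - [0, 0, 0.04, 0, 0, 0, -1]
    - [0, 0, 0.04, 0, 0, 0, -1]
    - [0, 0, 0.02, 0, 0, 0, -1]
    - [0, 0, 0.015, 0, 0, 0, -1]
    - [0, 0, 0, 0, 0, 0, -1]
    - [0, 0, 0, 0, 0, 0, -1]

```text
clock: 37.45
position: [0.5009, 0.1205, 0.053]
ee_rot: [0.994, 0.113, 0.001, -0.0]
ft_force: [-0.5, 0.5, -3.5]
grip_width: 0.688
```

```bash
python3 go.py .5 .12 0.040
```

```text
t 37.45 pos [0.5009 0.1205 0.053 ] F [-0.47  0.51 -3.5 ] w 0.688 
 delta mm [-1.   0.3 13. ] turn [ 5.000e-02 -7.000e-02 -7.149e+01] j [ 0.35  0.38 -0.78  1.91  0.32  0.98 -1.91]
```

Emit:
move_arm:
  deltas:
    - [0, 0, 0.008, 0, 0, 0, -1]
    - [0, 0, 0.004, 0, 0, 0, -1]
    - [0, 0, 0.002, 0, 0, 0, -1]
    - [0, 0, 0, 0, 0, 0, -1]
    - [0, 0, 0, 0, 0, 0, 1]
    - [0, 0, 0, 0, 0, 0, 1]
    - [0, 0, 0, 0, 0, 0, 1]
    - [0, 0, -0.06, 0, 0, 0, 1]
    - [0, 0, -0.06, 0, 0, 0, 1]
    - [0, 0, 0, 0, 0, 0, 1]

```text
clock: 38.7
position: [0.5026, 0.1211, 0.1624]
ee_rot: [0.994, 0.113, 0.004, 0.0]
ft_force: [-0.1, 0.4, 0.4]
grip_width: 1.0
```

```bash
python3 look.py top t6; python3 go.py .6857 .1477 0.165
```

```text
144 [155.8 145.2] mean [0.7743 0.4511 0.0818] mid [0.8115 0.5001] size [0.169 0.206 0.035]
159 [231.1 167.6] mean [0.6861 0.1478 0.0763] mid [0.6852 0.1479] size [0.057 0.056 0.023]
168 [303.2 190.9] mean [ 0.5941 -0.1402  0.0828] mid [ 0.5941 -0.1398] size [0.056 0.056 0.026]
170 [319.5 192.8] mean [ 0.5872 -0.2049  0.0826] mid [ 0.5866 -0.2035] size [0.056 0.056 0.03 ]
171 [336.3 194.2] mean [ 0.582  -0.2718  0.0824] mid [ 0.5827 -0.2716] size [0.056 0.057 0.03 ]
186 [356.7 232.8] mean [ 0.4299 -0.352   0.0813] mid [ 0.4289 -0.3524] size [0.055 0.059 0.026]
t 38.75 pos [0.5013 0.1203 0.1599] F [ 0.18 -0.56  0.2 ] w 0.998 
 delta mm [185.8  14.8  -4.4] turn [  0.19  -0.15 -71.51] j [ 0.42  0.24 -0.84  1.81  0.19  1.18 -1.82]
```

View pics/t6.png

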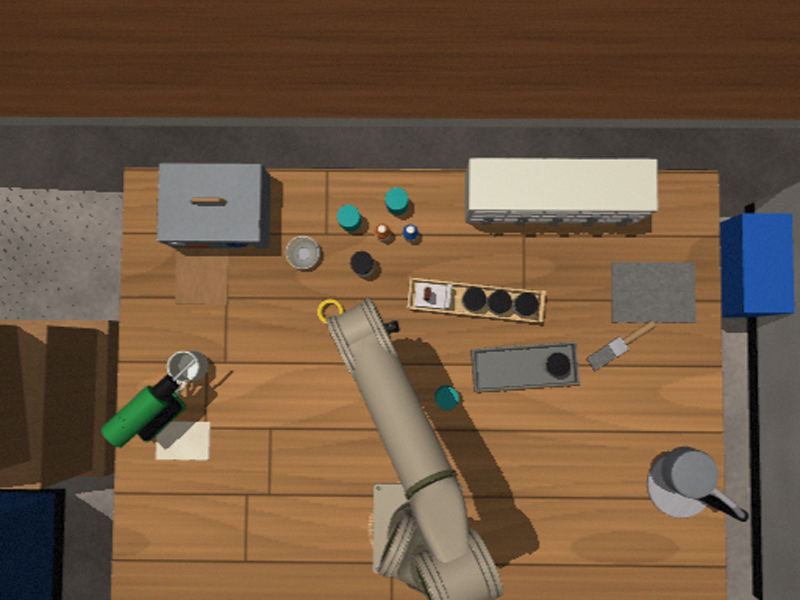

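Jar 1 is unmoved at (362,264) and is the last one to weigh.

Emit:
move_arm:
  deltas:
    - [0.046, 0.004, 0, 0, 0, 0, 1]
    - [0.046, 0.004, 0, 0, 0, 0, 1]
    - [0.046, 0.004, 0, 0, 0, 0, 1]
    - [0.046, 0.003, 0, 0, 0, 0, 1]
    - [0, 0, 0.02, 0, 0, 0, 0.9]
    - [0, 0, 0, 0, 0, 0, 0.9]
    - [0, 0, 0, 0, 0, 0, 0.9]

```text
clock: 39.62
position: [0.6819, 0.1469, 0.1379]
ee_rot: [0.994, 0.114, -0.0, 0.0]
ft_force: [1.2, 1.2, 0.4]
grip_width: 0.948
```

```bash
python3 go.py 0.6857 .1477 .035
```

```text
t 39.62 pos [0.6819 0.1469 0.1379] F [1.21 1.17 0.38] w 0.948 
 delta mm [  4.   -0.  102.9] turn [-1.000e-02  6.000e-02 -7.146e+01] j [ 0.19  0.66 -0.72  1.32  0.43  1.32 -1.88]
```

Emit:
move_arm:
  deltas:
    - [0.003, 0, 0.04, 0, 0, 0, 0.9]
    - [0, 0, 0.04, 0, 0, 0, 0.9]
    - [0, 0, 0.021, 0, 0, 0, 0.9]
    - [0, 0, 0, 0, 0, 0, 0.9]
    - [0, 0, 0, 0, 0, 0, -1]
    - [0, 0, 0, 0, 0, 0, -1]
    - [0, 0, 0, 0, 0, 0, -1]
    - [0, 0, 0, 0, 0, 0, -1]

```text
clock: 40.62
position: [0.6869, 0.1481, 0.0394]
ee_rot: [0.994, 0.113, 0.002, -0.0]
ft_force: [-1.3, 0.5, 6.5]
grip_width: 0.691
```

Emit:
move_arm:
  deltas:
    - [0, 0, -0.02, 0, 0, 0, -1]
    - [0, 0, -0.05, 0, 0, 0, -1]
    - [0, 0, -0.06, 0, 0, 0, -1]
    - [0, 0, 0, 0, 0, 0, -1]
    - [0, 0, 0, 0, 0, 0, -1]
    - [0, 0, 0, 0, 0, 0, -1]

```text
clock: 41.38
position: [0.6851, 0.1472, 0.166]
ee_rot: [0.994, 0.113, -0.001, 0.0]
ft_force: [-0.3, -0.1, -1.0]
grip_width: 0.694
```

```bash
python3 go.py .4180 -.2160 0.165
```

```text
t 41.38 pos [0.6851 0.1472 0.166 ] F [-0.26 -0.14 -0.96] w 0.694 
 delta mm [-342.   293.8    1.7] turn [-6.000e-02  1.000e-01 -7.149e+01] j [ 0.19  0.64 -0.73  1.28  0.42  1.37 -1.87]
```

Emit:
move_arm:
  deltas:
    - [-0.038, 0.033, -0.01, 0, 0, 0, -1]
    - [-0.038, 0.033, 0, 0, 0, 0, -1]
    - [-0.038, 0.033, 0, 0, 0, 0, -1]
    - [-0.038, 0.033, 0, 0, 0, 0, -1]
    - [-0.038, 0.033, 0, 0, 0, 0, -1]
    - [-0.038, 0.033, 0, 0, 0, 0, -1]
    - [-0.038, 0.032, 0, 0, 0, 0, -1]
    - [-0.038, 0.032, 0, 0, 0, 0, -1]
    - [-0.038, 0.032, 0, 0, 0, 0, -1]
    - [0, 0, 0, 0, 0, 0, -1]

```text
clock: 42.62
position: [0.4158, -0.219, 0.1762]
ee_rot: [0.994, 0.11, -0.001, -0.0]
ft_force: [0.5, 0.7, -0.7]
grip_width: 0.691
```

Emit:
move_arm:
  deltas:
    - [0, 0, 0.04, 0, 0, 0, -1]
    - [0, 0, 0.03, 0, 0, 0, -1]
    - [0, 0, 0.02, 0, 0, 0, -1]
    - [0, 0, 0, 0, 0, 0, -1]
    - [0, 0, 0, 0, 0, 0, -1]

```text
clock: 43.25
position: [0.4192, -0.2154, 0.0876]
ee_rot: [0.994, 0.114, 0.0, -0.0]
ft_force: [0.5, 0.3, -0.1]
grip_width: 0.693
```

```bash
python3 go.py .4180 -.2160 0.045
```

```text
t 43.25 pos [ 0.4192 -0.2154  0.0876] F [ 0.54  0.29 -0.14] w 0.693 
 delta mm [-1.3  0.3 42.6] turn [ 2.000e-02 -3.000e-02 -7.145e+01] j [ 1.01  0.2  -0.67  1.99  0.15  1.   -1.08]
```

The later readings (0.1–0.7 N) confirm it is empty, so I'll release it in the tray.

Emit:
move_arm:
  deltas:
    - [0, 0, 0.02, 0, 0, 0, -1]
    - [0, 0, 0.015, 0, 0, 0, -1]
    - [0, 0, 0.007, 0, 0, 0, -1]
    - [0, 0, 0.002, 0, 0, 0, -1]
    - [0, 0, 0, 0, 0, 0, 1]
    - [0, 0, 0, 0, 0, 0, 1]
    - [0, 0, 0, 0, 0, 0, 1]
    - [0, 0, -0.06, 0, 0, 0, 1]
    - [0, 0, -0.06, 0, 0, 0, 1]
    - [0, 0, 0, 0, 0, 0, 1]

```text
clock: 44.5
position: [0.421, -0.2169, 0.1674]
ee_rot: [0.994, 0.113, 0.003, 0.003]
ft_force: [0.1, -1.3, -0.7]
grip_width: 0.998
```

Emit:
move_arm:
  deltas:
    - [0, 0, 0, 0, 0, -10.2, 1]
    - [0, 0, 0, 0, 0, -10.2, 1]
    - [0, 0, 0, 0, 0, -10.2, 1]
    - [0, 0, 0, 0, 0, -10.2, 1]
    - [0, 0, 0, 0, 0, -10.2, 1]
    - [0, 0, 0, 0, 0, -10.2, 1]
    - [0, 0, 0, 0, 0, -10.2, 1]
    - [0, 0, 0, 0, 0, 0, 1]

```text
clock: 45.5
position: [0.4183, -0.2157, 0.1624]
ee_rot: [0.741, 0.671, -0.0, -0.0]
ft_force: [-0.6, -0.5, 0.2]
grip_width: 0.999
```

```bash
python3 go.py .607 -.019 0.165; python3 look.py top t7; python3 - <<'E'
from rack import *
z=np.load('t7.npz'); im,d=z['im'],z['d']; W=deproj('top',d)
c=np.array([ 0.59610109,-0.12722673]);dirn=np.array([0.09598981,0.99538232]);nrm=np.array([dirn[1],-dirn[0]])
r=W[...,:2]-c; t=r@dirn; s=r@nrm
for lo,hi,n in ((0.09,.11,'grip'),):
    g=(abs(s)<.03)&(abs(t-.1)<.06)&(W[...,2]>lo)&(W[...,2]<hi); print(n,g.sum(),'t',np.percentile(t[g],[0,10,50,90,100]).round(4),W[g].mean(0))
E
```

```text
t 45.5 pos [ 0.4183 -0.2157  0.1624] F [-0.6  -0.49  0.15] w 0.999 
 delta mm [214.4 168.4  -2.7] turn [-0.05 -0.03 -0.16] j [ 1.12  0.11 -0.77  1.91  0.08  1.16  0.22]
146 [157.1 144.3] mean [0.7774 0.4459 0.0827] mid [0.8131 0.5029] size [0.172 0.209 0.035]
172 [303.2 190.9] mean [ 0.594  -0.1402  0.0826] mid [ 0.5939 -0.1395] size [0.056 0.057 0.026]
172 [319.3 192.7] mean [ 0.5873 -0.2044  0.082 ] mid [ 0.5867 -0.2032] size [0.057 0.056 0.028]
173 [336.2 194.2] mean [ 0.5818 -0.2714  0.0824] mid [ 0.583  -0.2712] size [0.057 0.057 0.031]
159 [237.7 214. ] mean [0.5006 0.1197 0.0772] mid [0.5007 0.1202] size [0.056 0.053 0.022]
63 [360.7 231.8] mean [ 0.4337 -0.3677  0.0811] mid [ 0.431  -0.3612] size [0.051 0.041 0.027]
grip 28 t [0.1008 0.103  0.1084 0.1154 0.1165] [ 0.60772408 -0.01899653  0.09925443]
```

View pics/t7.png

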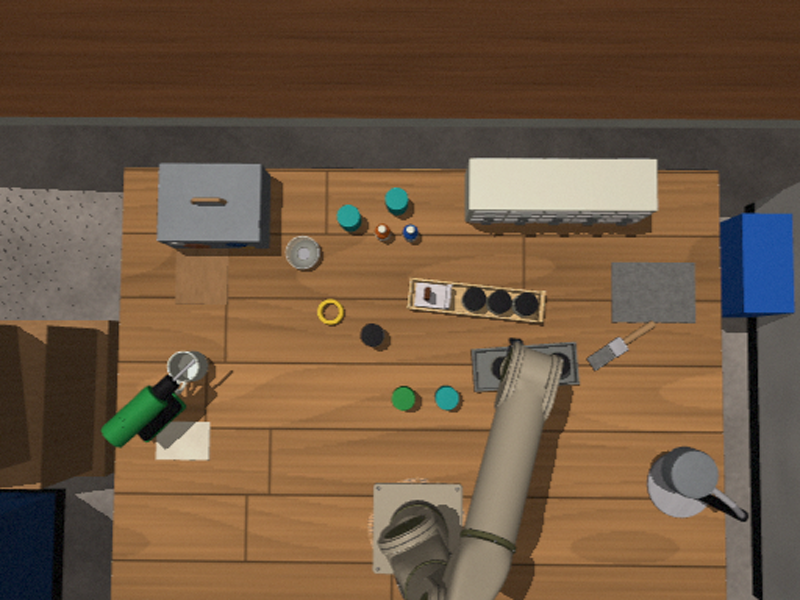

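The spare full jar stands at (372,335) and both empties are in the tray. Next is the follower.

Emit:
move_arm:
  deltas:
    - [0.043, 0.034, 0, 0, 0, 0, 1]
    - [0.043, 0.034, 0, 0, 0, 0, 1]
    - [0.043, 0.034, 0, 0, 0, 0, 1]
    - [0.043, 0.034, 0, 0, 0, 0, 1]
    - [0.042, 0.032, 0, 0, 0, 0, 1]
    - [0, 0, 0.01, 0, 0, 0, 0.6]
    - [0, 0, 0, 0, 0, 0, 0.6]
    - [0, 0, 0, 0, 0, 0, 0.6]

```text
clock: 46.55
position: [0.6063, -0.0209, 0.153]
ee_rot: [0.742, 0.67, -0.0, 0.0]
ft_force: [-0.2, -0.5, 0.5]
grip_width: 0.801
```

```bash
python3 go.py .6075 -.019 0.062
```

```text
t 46.55 pos [ 0.6063 -0.0209  0.153 ] F [-0.17 -0.51  0.54] w 0.801 
 delta mm [ 2.1  1.1 91. ] turn [-0.01  0.06 -0.28] j [ 0.6   0.48 -0.84  1.58  0.37  1.25 -0.4 ]
```

Emit:
move_arm:
  deltas:
    - [0.002, 0.001, 0.04, 0, 0, 0, 0.6]
    - [0, 0, 0.03, 0, 0, 0, 0.6]
    - [0, 0, 0.02, 0, 0, 0, 0.6]
    - [0, 0, 0, 0, 0, 0, 0.6]
    - [0, 0, 0, 0, 0, 0, -1]
    - [0, 0, 0, 0, 0, 0, -1]
    - [0, 0, 0, 0, 0, 0, -1]
    - [0, 0, 0, 0, 0, 0, -1]
  force: 80

```text
clock: 47.55
position: [0.6075, -0.0172, 0.0645]
ee_rot: [0.741, 0.672, -0.0, 0.0]
ft_force: [-8.7, -0.5, 11.2]
grip_width: 0.341
```

Emit:
move_arm:
  deltas:
    - [-0.008, 0, 0, 0, 0, 0, -1]
    - [-0.008, 0, 0, 0, 0, 0, -1]
    - [-0.008, 0, 0, 0, 0, 0, -1]
    - [-0.006, 0, 0, 0, 0, 0, -1]
    - [-0.004, 0, 0, 0, 0, 0, -1]
    - [-0.004, 0, 0, 0, 0, 0, -1]
    - [-0.004, 0, 0, 0, 0, 0, -1]
    - [0, 0, 0, 0, 0, 0, -1]

```text
clock: 48.55
position: [0.6034, -0.0576, 0.0645]
ee_rot: [0.74, 0.672, 0.0, -0.0]
ft_force: [-7.7, 3.4, 10.9]
grip_width: 0.336
```

```bash
python3 go.py .602 -.0715 0.062
```

```text
t 48.55 pos [ 0.6034 -0.0576  0.0645] F [-7.66  3.4  10.91] w 0.336 
 delta mm [-13.9  -0.1   2.5] turn [-0.03 -0.04 -0.03] j [ 0.63  0.57 -0.79  1.66  0.44  1.1  -0.38]
```

Emit:
move_arm:
  deltas:
    - [-0.003, 0, 0, 0, 0, 0, -1]
    - [-0.003, 0, 0, 0, 0, 0, -1]
    - [-0.002, 0, 0, 0, 0, 0, -1]
    - [0, 0, 0, 0, 0, 0, -1]

```text
clock: 49.05
position: [0.6027, -0.0647, 0.0645]
ee_rot: [0.74, 0.672, 0.001, -0.001]
ft_force: [-8.2, 6.3, 9.5]
grip_width: 0.338
```

Emit:
move_arm:
  deltas:
    - [-0.002, 0, 0, 0, 0, 0, -1]
    - [-0.002, 0, 0, 0, 0, 0, -1]
    - [0, 0, 0, 0, 0, 0, -1]

```text
clock: 49.42
position: [0.6023, -0.0686, 0.0645]
ee_rot: [0.74, 0.672, 0.001, -0.001]
ft_force: [-8.2, 6.7, 10.3]
grip_width: 0.34
```

Emit:
move_arm:
  deltas:
    - [-0.002, 0, 0, 0, 0, 0, -1]
    - [0, 0, 0, 0, 0, 0, -1]

```text
clock: 49.68
position: [0.6023, -0.0692, 0.0645]
ee_rot: [0.74, 0.673, 0.001, -0.001]
ft_force: [-8.6, 10.7, 9.5]
grip_width: 0.339
```

Emit:
move_arm:
  deltas:
    - [-0.002, 0, 0, 0, 0, 0, -1]
    - [-0.002, 0, 0, 0, 0, 0, -1]
    - [0, 0, 0, 0, 0, 0, -1]

```text
clock: 50.05
position: [0.6022, -0.0694, 0.0646]
ee_rot: [0.739, 0.674, 0.003, -0.003]
ft_force: [-5.1, 21.1, 6.9]
grip_width: 0.341
```

It has stopped hard against the row after 52 mm of travel (force up from 7 to 21 N with no motion). I'll ease off and release.

Emit:
move_arm:
  deltas:
    - [0.003, 0, 0, 0, 0, 0, -1]
    - [0, 0, 0, 0, 0, 0, -1]
    - [0, 0, 0, 0, 0, 0, 0.6]
    - [0, 0, 0, 0, 0, 0, 0.6]
    - [0, 0, 0, 0, 0, 0, 0.6]
    - [0, 0, 0, 0, 0, 0, 0.6]
    - [0, 0, -0.04, 0, 0, 0, 0.6]
    - [0, 0, -0.05, 0, 0, 0, 1]
    - [0, 0, -0.05, 0, 0, 0, 1]
    - [0, 0, 0, 0, 0, 0, 1]

```text
clock: 51.3
position: [0.6043, -0.0739, 0.2073]
ee_rot: [0.741, 0.672, 0.002, 0.003]
ft_force: [0.4, 0.1, -0.7]
grip_width: 1.003
```

Emit:
move_arm:
  deltas:
    - [0.04, -0.04, 0, 0, 0, 0, 1]
    - [0.04, -0.04, 0, 0, 0, 0, 1]
    - [0.04, -0.04, 0, 0, 0, 0, 1]
    - [0.04, -0.02, 0, 0, 0, 0, 1]
    - [0.04, -0.02, 0, 0, 0, 0, 1]
    - [0.04, -0.02, 0, 0, 0, 0, 1]
    - [0.04, 0, 0, 0, 0, 0, 1]
    - [0.04, 0, 0, 0, 0, 0, 1]
    - [0, 0, 0, 0, 0, 0, 1]
    - [0, 0, 0, 0, 0, 0, 1]

```text
clock: 52.55
position: [0.4542, 0.2614, 0.2023]
ee_rot: [0.741, 0.672, -0.001, -0.0]
ft_force: [-0.2, -0.4, -1.1]
grip_width: 0.998
```

```bash
python3 look.py top t8; python3 look.py side s8; python3 - <<'E'
from rack import *
z=np.load('t8.npz'); im,d=z['im'],z['d']; W=deproj('top',d)
c=np.array([ 0.59610109,-0.12722673]);dirn=np.array([0.09598981,0.99538232]);nrm=np.array([dirn[1],-dirn[0]])
r=W[...,:2]-c; t=r@dirn; s=r@nrm
g=(abs(s)<.03)&(abs(t-.06)<.08)&(W[...,2]>.09)&(W[...,2]<.11); print(g.sum(),'grip t',np.percentile(t[g],[0,10,50,90,100]).round(4))
for p in jars(im,d,W,False): q=np.array(p)-c; print(np.round(p,4),'t,s',(q@dirn).round(4),(q@nrm).round(4))
print(manip.get_obs()['position'],manip.get_obs()['ft_force'])
E
```

```text
103 [164.9 140. ] mean [0.7951 0.4147 0.0829] mid [0.8116 0.444 ] size [0.17  0.09  0.035]
522 [323.5 192.9] mean [ 0.5866 -0.2207  0.0828] mid [ 0.5883 -0.221 ] size [0.068 0.172 0.029]
160 [237.7 213.9] mean [0.5008 0.1195 0.0766] mid [0.5007 0.1203] size [0.056 0.052 0.023]
185 [356.7 232.8] mean [ 0.4298 -0.3522  0.0809] mid [ 0.429  -0.3531] size [0.055 0.06  0.028]
179 [321.9 235.2] mean [ 0.4194 -0.2147  0.0809] mid [ 0.4197 -0.2152] size [0.056 0.058 0.031]
108 [255.6 256.5] mean [0.3331 0.047  0.0775] mid [0.337  0.0433] size [0.051 0.052 0.022]
33 grip t [-0.0196  0.0485  0.0555  0.0616  0.0643]
[0.7951 0.4147] t,s 0.5585 0.1461
[ 0.5866 -0.2207] t,s -0.094 -0.0004
[0.5008 0.1195] t,s 0.2365 -0.1186
[ 0.4298 -0.3522] t,s -0.2399 -0.144
[ 0.4194 -0.2147] t,s -0.104 -0.1675
[0.3331 0.047 ] t,s 0.1482 -0.2785
[0.45463932 0.26069823 0.20262791] [0.35342127 0.10501085 0.60110892]
```

View pics/t8.png

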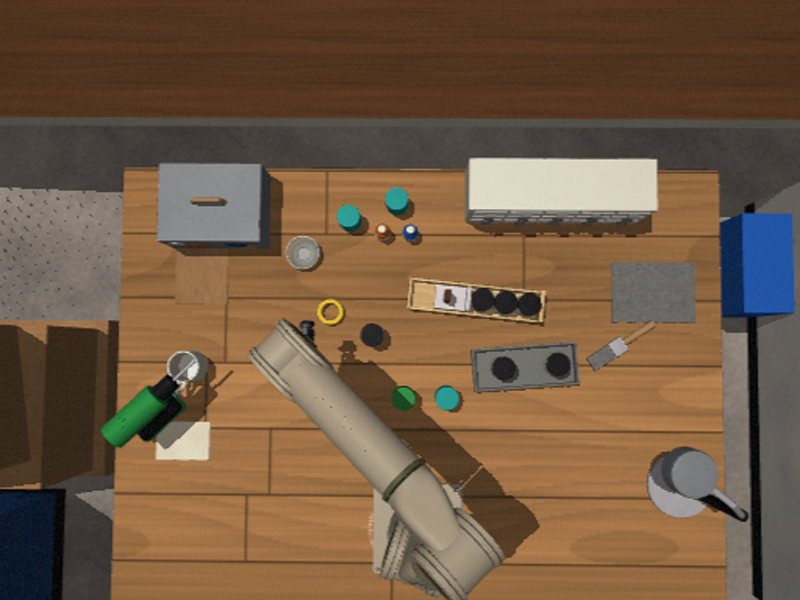

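View pics/s8.png

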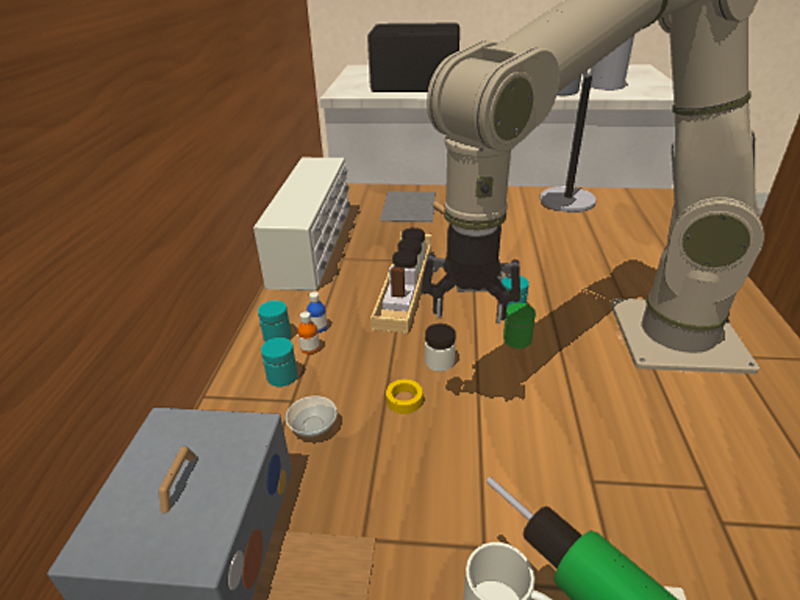

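The top view shows the row tight at (483–530,300) against the end stop with the follower at (450,297). Both empties are in the tray, the spare jar is upright at (372,335), and the arm is clear. Handing in.

```bash
python3 -c "
from workcell import manip
print(manip.hand_in(), manip.get_obs()['clock'])"
```

```text
the job is handed in; nothing more can be done
the job is handed in; nothing more can be done
```

The job is done and handed in at about 53 s; the hand-in reports no verdict.

- **Follower back:** I drew the follower back until it hit its stop, with the force rising to about 13 N.
- **Weighing:** I lifted all six jars present. Four were full, reading roughly 2.2 to 3.9 N while held. Two were empty, reading about 0.1 to 1.0 N.
- **Placing:** Three full jars stand in the rack, both empties are in the tray, and the spare full jar stands upright on clear bench at about (0.50, 0.12).
- **Knocked jar:** One jar was knocked against a neighbour during the run, so I took that pair with the jaws turned.
- **Follower in:** It travelled about 52 mm and then stopped hard, with the force rising from 7 to 21 N without further motion.

In the last pictures:
- **Follower:** it sits about 52.5 mm forward of its back stop.
- **Row:** it is packed tight, centred within about 1 mm of where the second jar should be.
- **Bystanders:** none looked moved in the pictures; I did not measure them.
- **Arm:** clear of everything.

**Disagreement:** two estimates of the end stop's position differed by about 3 mm. That is within the tolerances, and I went by the force stops.

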